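Pack the rolling-pin spacer rings into their storage tube

ROBOT

A 6-joint arm with a two-finger parallel gripper is mounted at the origin on a cart in front of the work surface, level with it; the furniture and walls round the work are solid. World frame = base frame: x ahead of the robot, y to its left, z up, the work surface at z = 0. Lengths are in mm, angles in rad, forces in N, time in s.
With the tool pointing down it reaches from about 275 to 1000 mm from the base axis. Payload 8.4 kg.
Tool frame: the origin (TCP) lies at the centre of the arm's flange, where the gripper is bolted on; the fingertips stand r.tip_extent ahead of it and the grasp point (between the pads) lies 155 mm ahead of it (r.tip_extent is the distance from the TCP to the fingertips, in mm); z points along the fingers, y is the direction in which the jaws open and shut (so a half turn about z gives the same grasp; the last joint's range is limited). The gripper opens to 85 mm and grips with 20 to 120 N. Pads are 22 mm wide; open, the fingers measure 114 mm over their backs; the gripper's body (76 mm by 85 mm) begins 54 mm behind the grasp point. The pads swing forward as they close: fully open they stand 13 mm farther back than shut.
Start: joints at [1.246, 0.353, 1.633, -0, 1.155, -0.002], TCP at [198.263, 592.723, 404.681] pointing down, gripper open.
Joint ranges: [-2.63, 2.63], [-0.92, 2.1], [0.06, 2.66], [-1.3, 4.44], [0, 2.69], [-3.02, 3.02]. Speed limits (rad/s): [2.22, 2.22, 2.79, 3.14, 3.14, 3.14].

INTERFACE

Orientations are given as [roll, pitch, yaw] about the fixed x, y, z axes, in that order (R = Rz(yaw) Ry(pitch) Rx(roll)).
In Python, from rig import sense, grab_frame, job, r gives the robot as it stands. The module is installed in compiled form; this text tells all that it offers.
- The arm moves only by the shell command python3 -m creep 'ROWS' [FORCE]. ROWS is JSON, a list of rows, each a list of 7 numbers: the turn, a rotation vector about the tool's x, y, z in rad, then the shift along the tool's x, y, z in mm, then the closure, from 0 (fully open) to 1 (shut). In form: [[wx, wy, wz, dx, dy, dz, fingers], ...]. A call has 1 to 10 rows; each row shifts and turns the pose as measured when the row begins, along the tool's axes as they then stand; what a row does not reach is not made up. A row lasts 1/12 s, in which the tool goes at most 41.7 mm and 7.16 degrees, less where a joint would pass 70% of its speed; a pose out of reach is approached as far as the arm can. A call with a gripper value outside its range is refused whole. The fingers move at their own pace and stop on an object; FORCE is the grip in N (left out, the last holds). Time passes only in rows, so rows that do not move let the fingers close. It gives the time, the measured TCP pose, the force and the opening at its end, in the units of the state.
- sense(): the state, without advancing time (a new reading comes with each control period).
- grab_frame(name): name is "scene" or "top"; returns a dict with "color" (384x512x3 uint8, red, green, blue), "mtx" (3x3 intrinsics, pixels), "T" (4x4, takes a point from camera to world coordinates). Camera axes: x right, y down, z forward; pixel columns grow to the right and rows downward; lengths in mm; the calibration is good to about 2 mm. A picture is of the moment at which its call begins. There is no depth.
- job.sign_off(): hands the job in, once; it reports no verdict.
The state is a dict: "clock": time; "qpos": joint angles; "qvel": joint speeds; "joint_efforts": joint torques, N m; "eef_pos": TCP position; "tcp_rot": TCP orientation; "contact_force": force on the tool from outside, world axes, zero at the start; "wrist_torque": the same for the moment, N m; "opening": opening from 0.0 (shut) to 1.0 (fully open).
Only numpy, scipy, OpenCV 4.12 (cv2) and the standard library are available. Lean on these libraries where they do the work, as an engineer would, in place of code of your own. Each camera call takes 0.05 s, during which the arm holds its last target.

TASK

Put the rolling pin's three spacer rings away in their blue storage tube, lying flat one on another: the thick red ring at the bottom, the medium yellow one on it, the thin green one on top. Then close the tube with its wooden lid, plug down and fully seated on the rim. Leave the tuna tin, the salt shaker and the herb jar where they stand.

Things in the scene. Friction and masses are not known exactly. Their poses are not given: they have to be found in the camera images.
- ring_red_mid (a point): flat red plastic spacer ring lying flat, outer diameter 60, hole diameter 30, thickness 18 (the thickest); the point is its centre, half-way up; z is its axis. Weighs 28 to 68 g.
- ring_yellow_mid (a point): flat yellow plastic spacer ring lying flat, outer diameter 60, hole diameter 30, thickness 14 (the medium one); the point is its centre, half-way up; z is its axis. Weighs 28 to 68 g.
- ring_green_mid (a point): flat green plastic spacer ring lying flat, outer diameter 60, hole diameter 30, thickness 10 (the thinnest); the point is its centre, half-way up; z is its axis. Weighs 28 to 68 g.
- lid_knob (a point): round wooden lid, standing upright on its plug: plug diameter 58 and 12 high at the bottom, above it a disc of diameter 94 and 8 thick (its top 20 above the plug's underside), above that a knob of diameter 26 reaching from 20 to 48 (total height 48). The point is on the axis in the knob, 36 above the plug's underside (24 above the disc's underside); z is the axis, up. Weighs 60 to 130 g.
- tube: blue ceramic tube, open at the top, standing upright and fixed to the worktop; height 70, floor 6 thick, straight round bore of diameter 65 up to 56 high, then flaring smoothly to an inner diameter of about 81 (outer 89) at the rim, 70 high. A ring let go at the mouth slides down flat by itself; with all three rings in, the column's top is 48 above the worktop, clear of the lid's plug, and the lid's disc lies on the rim. Origin: centre of its underside; z up.
- tuna_tin: low round tin of fish, gold top, 86 diameter, 40 high; bystander. Origin: centre of its underside.
- salt_shaker: salt shaker with a grey domed top, 44 diameter, 90 high; bystander. Origin: centre of its underside.
- herb_jar: small glass herb jar with a dark cap (black sides, green on top) and a green label, 40 diameter, 105 high; bystander. Origin: centre of its underside.
Things that resemble listed ones, but are neither listed nor needed, are in the scene too. Of the things shaped like the part that bears ring_yellow_mid, the yellow one is meant.

How it is judged:
By the outcome, as a careful person would: the job done as asked, in the order asked, and still so for the second after the job is handed in, with the robot touching nothing.
It also fails if it takes over 112 s, if anything falls off the work surface, if the arm or the gripper's body presses on something with over 40 N, if the wrist force passes 120 N, or if a joint passes its speed limit or range.

## Working session

There is one attempt and no reset: what is moved stays moved. The work goes in short steps, Python scripts to look and compute and a shell command to move; the robot and the scene stay as the last step left them, time stands still between calls to the robot, and variables do not carry over. Pictures are saved under pics/ and viewed, and the job is handed in when it is done.

```bash
mkdir -p pics; python3 - <<'E'
from rig import sense, grab_frame, job, r
import cv2
print(sense(), r.tip_extent)
for n in("scene","top"):
    f=grab_frame(n); cv2.imwrite(f"pics/{n}0.png",f["color"][:,:,::-1]); print(n,f["mtx"],f["T"])
E
```

```text
{'clock': 0.0, 'qpos': array([ 1.24558357e+00,  3.53634822e-01,  1.63412547e+00, -3.61615223e-06,
        1.15517748e+00, -2.41095376e-03]), 'qvel': array([-2.84257220e-05, -1.77541429e-04,  7.28192424e-04, -7.53389439e-04,
       -6.63455974e-04, -6.59074143e-04]), 'joint_efforts': array([ 1.69922710e-03, -6.05253196e+01, -3.42066479e+01,  1.93649616e-04,
        9.41448554e-03,  1.56012317e-05]), 'eef_pos': array([198.19934505, 592.49941047, 403.97354489]), 'tcp_rot': array([-3.14024753e+00,  6.33043900e-08,  2.81879231e+00]), 'contact_force': array([-0.39648593, -0.40255649, -0.03023981]), 'wrist_torque': array([ 0.00548276, -0.01164107, -0.01938378]), 'opening': 1.0034328132592356} 173.4
scene [[496.49085174   0.         259.31477042]
 [  0.         496.49085174 192.64635105]
 [  0.           0.           1.        ]] [[ 7.88380547e-01 -4.67541411e-01  3.99826391e-01  5.12915010e+01]
 [-6.15124067e-01 -6.08465384e-01  5.01390326e-01 -6.57566227e+02]
 [ 8.85977830e-03 -6.41229215e-01 -7.67298246e-01  9.57033134e+02]
 [ 0.00000000e+00  0.00000000e+00  0.00000000e+00  1.00000000e+00]]
top [[462.39707649   0.         254.86125118]
 [  0.         462.39707649 181.65566207]
 [  0.           0.           1.        ]] [[ 1.46038967e-02 -9.92152640e-01  1.24176752e-01  3.94112083e+02]
 [-9.99592420e-01 -1.75331836e-02 -2.25295794e-02 -5.48985763e+01]
 [ 2.45299954e-02 -1.23797120e-01 -9.92004311e-01  1.12743051e+03]
 [ 0.00000000e+00  0.00000000e+00  0.00000000e+00  1.00000000e+00]]
```

View pics/scene0.png

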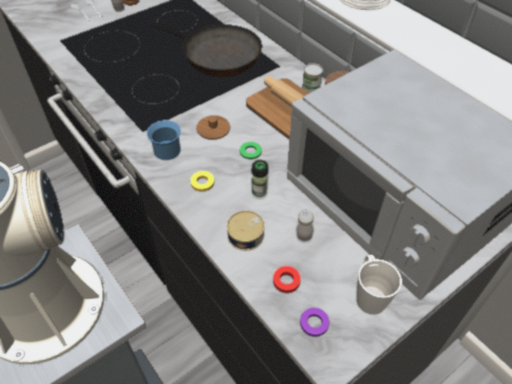

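View pics/top0.png

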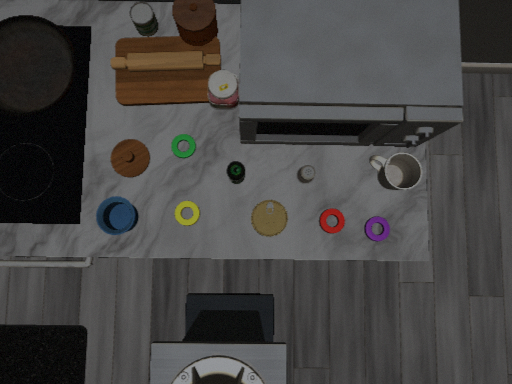

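The scene view shows the yellow ring at (203,181), green at (251,150), red at (287,279), and the purple decoy at (315,321). The lid is at (213,126) and the tube at (165,140). In the top view these are yellow (187,213), green (183,146), red (332,221), purple (377,229), lid (130,157) and tube (117,215). The three rings are told apart by colour, with only one each of red, yellow and green. Next I'll measure them and confirm with crops.

```bash
cat > h.py <<'E'
import numpy as np, cv2
from rig import sense, grab_frame, job, r
def ray(f,u,v,z):
    K,T=f["mtx"],f["T"]; d=T[:3,:3]@np.linalg.solve(K,[u,v,1.]); o=T[:3,3]
    return o+d*(z-o[2])/d[2]
def proj(f,p):
    T=f["T"]; c=T[:3,:3].T@(np.asarray(p,float)-T[:3,3]); q=f["mtx"]@c; return q[:2]/q[2]
R={"red":(((0,8),(172,180)),18),"yellow":(((25,34),),14),"green":(((50,75),),10),"purple":(((125,160),),18)}
def blobs(f,rng,smin=120,vmin=60,amin=60):
    hsv=cv2.cvtColor(f["color"],cv2.COLOR_RGB2HSV); m=np.zeros(hsv.shape[:2],np.uint8)
    for a,b in rng: m|=cv2.inRange(hsv,(a,smin,vmin),(b,255,255))
    cs,h=cv2.findContours(m,cv2.RETR_EXTERNAL,cv2.CHAIN_APPROX_NONE)
    return [c for c in cs if cv2.contourArea(c)>amin]
def state():
    s=sense(); print("t%.2f"%s["clock"],"pos",s["eef_pos"].round(1),"rot",s["tcp_rot"].round(4),"F",s["contact_force"].round(1),"op %.3f"%s["opening"],"q",s["qpos"].round(2)); return s
def go(x,y,z,yaw=None):
    """shift in tool axes to reach world TCP x,y,z"""
    from scipy.spatial.transform import Rotation as Ro
    s=state(); A=Ro.from_euler("xyz",s["tcp_rot"]); w=np.array([x,y,z])-s["eef_pos"]
    print("tool shift",A.inv().apply(w).round(1))
    yaw=s["tcp_rot"][2] if yaw is None else yaw
    B=Ro.from_euler("xyz",[np.pi,0,yaw]); print("turn",(A.inv()*B).as_rotvec().round(4))
    print("after-turn shift",B.inv().apply(w).round(1))
E
python3 - <<'E'
from h import *
for n in("scene","top"):
    f=grab_frame(n)
    for k,(rng,t) in R.items():
        for c in blobs(f,rng):
            if len(c)<5: continue
            e=cv2.fitEllipse(c); (u,v)=e[0]
            P=np.array([ray(f,a,b,t/2) for a,b in c[:,0]]); cc,rad=cv2.minEnclosingCircle(P[:,:2].astype(np.float32))
            print(n,k,np.round(e[0],1),"ell",np.round(e[1],1),"pt",ray(f,u,v,t/2).round(1),"minEnc",np.round(cc,1),round(rad,1))
    for k,rng,s in (("blue",((100,112),),110),("brown",((5,14),),110),("gold",((16,26),),80)):
        for c in blobs(f,rng,s,40,250):
            e=cv2.fitEllipse(c); print(n,k,np.round(e[0],1),np.round(e[1],1),cv2.contourArea(c),"z0",ray(f,*e[0],0).round(0),"bbox",cv2.boundingRect(c))
    img=f["color"][:,:,::-1]
    cr=img[100:300,130:330] if n=="scene" else img[120:260,80:280]
    cv2.imwrite(f"pics/{n}crop.png",cv2.resize(cr,None,fx=3,fy=3,interpolation=cv2.INTER_CUBIC))
E
```

```text
scene red [286.3 278.7] ell [25.6 25.9] pt [ 441.8 -266.2    9. ] minEnc [ 442.8 -266.8] 32.5
scene yellow [201.9 180.3] ell [16.9 22. ] pt [455.7  84.3   7. ] minEnc [456.1  84.7] 29.9
scene green [250.2 150. ] ell [14.5 19.8] pt [620.1  97.4   5. ] minEnc [619.9  98. ] 28.6
scene purple [314.2 321.5] ell [25.8 27.4] pt [ 422.9 -377.7    9. ] minEnc [ 423.  -376.9] 29.7
scene brown [212.8 127.1] [21.1 30.6] 504.5 z0 [594. 237.   0.] bbox (198, 117, 31, 22)
scene brown [271.3 109.3] [28.1 56.1] 1063.0 z0 [773. 197.   0.] bbox (247, 87, 44, 50)
scene gold [244.4 227. ] [29.3 33.9] 696.5 z0 [457. -94.   0.] bbox (228, 212, 35, 30)
scene gold [283.7  90.7] [14.6 40.7] 421.5 z0 [857. 241.   0.] bbox (265, 77, 38, 27)
top red [331.8 220.5] ell [23.7 24.3] pt [ 442.7 -268.1    9. ] minEnc [ 442.7 -268.1] 30.2
top yellow [186.8 212.8] ell [23.9 24.3] pt [455.8  82.8   7. ] minEnc [455.8  82.6] 30.2
top green [183.2 145.5] ell [22.9 23.1] pt [621.1  97.4   5. ] minEnc [621.2  97.7] 29.6
top purple [377.  228.5] ell [23.3 23.9] pt [ 424.9 -378.1    9. ] minEnc [ 425.  -378.2] 29.7
top blue [115.5 215.4] [36.7 38.1] 1097.5 z0 [447. 255.   0.] bbox (97, 197, 39, 38)
top brown [129.8 157.8] [36.1 37.6] 1064.0 z0 [589. 228.   0.] bbox (111, 140, 39, 37)
top brown [164.2  85.1] [ 36.6 132.1] 2947.0 z0 [776. 151.   0.] bbox (115, 64, 106, 41)
top brown [160.6  45.6] [ 18.4 118.1] 1254.5 z0 [879. 164.   0.] bbox (116, 36, 104, 22)
top brown [193.4  13.3] [31.8 44.1] 1045.5 z0 [968.  83.   0.] bbox (173, 0, 43, 31)
top gold [268.9 217.8] [34.8 35.4] 966.5 z0 [ 447. -116.    0.] bbox (251, 200, 36, 36)
top gold [165.1  60.5] [ 18.1 111.9] 1512.5 z0 [840. 151.   0.] bbox (111, 51, 110, 21)
```

View pics/scenecrop.png

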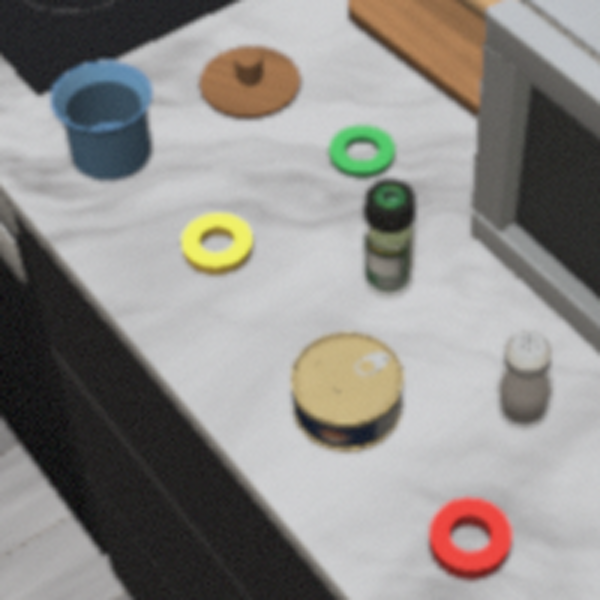

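View pics/topcrop.png

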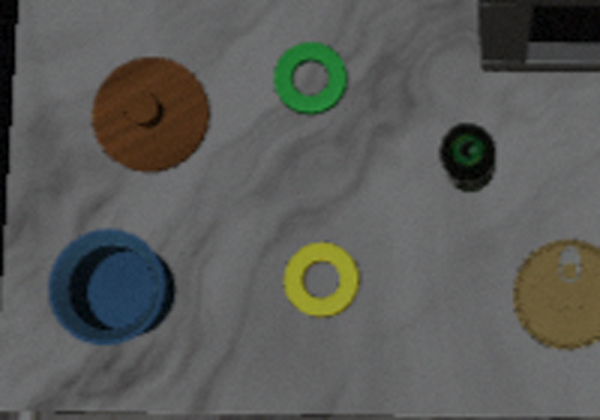

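The crops confirm the three wanted rings. The wooden disc with a knob at scene (213,126) is the lid, and the blue open vessel beside the hob is the tube. Next come the tube and lid measurements and the bystanders' positions.

```bash
python3 - <<'E'
from h import *
print([a for a in dir(r) if a[0]!='_'])
for n in("scene","top"):
    f=grab_frame(n)
    for k,rng,z,x0 in (("tube",((95,115),),70,200),("lid",((4,15),),16,240)):
        for c in blobs(f,rng,90,25,250):
            if c[:,0,0].mean()>x0 : continue
            P=np.array([ray(f,a,b,z) for a,b in c[:,0]],np.float32)[:,:2]
            cc,rad=cv2.minEnclosingCircle(P)
            e=cv2.fitEllipse(c)
            print(n,k,"encl",np.round(cc,1),round(rad,1),"ell",np.round(e[0],1),np.round(e[1],1),ray(f,*e[0],z).round(1),cv2.boundingRect(c))
f=grab_frame("top"); print("shaker",ray(f,307,173,85).round(0),"jar",ray(f,236,168,105).round(0),"tin",ray(f,268.9,217.8,40).round(0))
go(442.5,-267.5,300,np.pi/2)
E
```

```text
['MotionError', 'tip_extent']Traceback (most recent call last):
  File "<stdin>", line 9, in <module>
cv2.error: OpenCV(4.12.0) /io/opencv/modules/imgproc/src/shapedescr.cpp:201: error: (-215:Assertion failed) count >= 0 && (depth == CV_32F || depth == CV_32S) in function 'minEnclosingCircle'
```

```bash
python3 - <<'E'
from h import *
for n in("scene","top"):
    f=grab_frame(n)
    for k,rng,z,x0 in (("tube",((95,115),),70,200),("lid",((4,15),),16,240)):
        for c in blobs(f,rng,90,25,250):
            if c[:,0,0].mean()>x0 : continue
            P=np.array([ray(f,a,b,z)[:2] for a,b in c[:,0]]).astype(np.float32)
            P=np.ascontiguousarray(P).reshape(-1,1,2)
            cc,rad=cv2.minEnclosingCircle(P)
            e=cv2.fitEllipse(c)
            print(n,k,"encl",np.round(cc,1),round(rad,1),"ell",np.round(e[0],1),np.round(e[1],1),ray(f,*e[0],z).round(1),cv2.boundingRect(c))
f=grab_frame("top"); print("shaker",ray(f,307,173,85).round(0),"jar",ray(f,236,168,105).round(0),"tin",ray(f,268.9,217.8,40).round(0))
go(442.5,-267.5,300,np.pi/2)
E
```

```text
scene tube encl [430.3 214.2] 72.2 ell [164.  137.8] [29.9 39.3] [432.6 215.   70. ] (147, 120, 33, 39)
scene lid encl [585.7 224.1] 45.7 ell [212.7 127. ] [21.8 31.4] [585.1 223.3  16. ] (197, 116, 32, 23)
top tube encl [443.4 234.7] 45.5 ell [115.7 215.4] [37.4 39. ] [443.7 235.5  70. ] (96, 197, 40, 38)
top lid encl [586.4 223.8] 46.7 ell [129.8 157.7] [36.6 38. ] [586.3 223.8  16. ] (111, 139, 39, 38)
top lid encl [787.7 138.1] 136.3 ell [165.4  84.3] [ 39.5 132.1] [772.3 145.   16. ] (115, 60, 106, 46)
top lid encl [907.8 145. ] 141.3 ell [176.1  31.1] [ 56.3 111.5] [911.1 123.6  16. ] (115, 0, 105, 60)
shaker [ 547. -197.   85.] jar [552. -36. 105.] tin [ 445. -114.   40.]
t0.40 pos [198.2 592.7 404.6] rot [-3.1414 -0.      2.8188] F [ 0.4  1.3 -0.5] op 1.000 q [ 1.25  0.35  1.63  0.    1.16 -0.  ]
tool shift [-504.5 -738.3  104.7]
turn [-2.000e-04  1.000e-04  1.248e+00]
after-turn shift [-860.2  244.3  104.6]
```

```bash
python3 - <<'E'
from h import *
th=np.linspace(0,2*np.pi,200)
for n in("scene","top"):
    f=grab_frame(n)
    hsv=cv2.cvtColor(f["color"],cv2.COLOR_RGB2HSV)
    c=[c for c in blobs(f,((95,115),),90,25,250) if c[:,0,0].mean()<200][0][:,0]
    if n=="scene": E=c[c[:,1]<c[:,1].min()+11]
    else: E=c[c[:,0]<c[:,0].mean()]
    P=np.array([ray(f,a+0.0,b,70)[:2] for a,b in E])
    # linear circle fit on rim-only contour points
    A=np.c_[2*P,np.ones(len(P))]; s=np.linalg.lstsq(A,(P**2).sum(1),rcond=None)[0]
    print(n,"rim fit",s[:2].round(1),"R",np.sqrt(s[2]+s[:2]@s[:2]).round(1))
    for C in((443.5,235),):
        Q=np.array([proj(f,(C[0]+44.5*np.cos(t),C[1]+44.5*np.sin(t),70)) for t in th])
        print("proj bbox",Q.min(0).round(1),Q.max(0).round(1),"seen",E.min(0),E.max(0))
    img=np.ascontiguousarray(f["color"][:,:,::-1]); img=cv2.resize(img,None,fx=6,fy=6,interpolation=cv2.INTER_CUBIC)
    u,v=(proj(f,(443.5,235,70))*6).astype(int); cv2.polylines(img,[((Q+.5)*6).astype(np.int32).reshape(-1,1,2)],True,(0,0,255),1)
    cv2.imwrite(f"pics/{n}tube.png",img[max(0,v-200):v+250,max(0,u-250):u+250])
E
```

```text
scene rim fit [441.7 238.1] R 41.6
proj bbox [146.2 120.1] [180.9 143.8] seen [147 120] [179 130]
top rim fit [444.3 236.7] R 42.5
proj bbox [ 96.2 196. ] [135.7 235.3] seen [ 96 197] [115 234]
```

```bash
python3 -c "
import cv2,numpy as np
a=cv2.imread('pics/scenetube.png');b=cv2.imread('pics/toptube.png');h=min(a.shape[0],b.shape[0]);c=np.hstack([a[:h],b[:h]]);cv2.imwrite('pics/tubes.png',cv2.resize(c,None,fx=.75,fy=.75));print(c.shape)"
```

```text
(450, 1000, 3)
```

View pics/tubes.png

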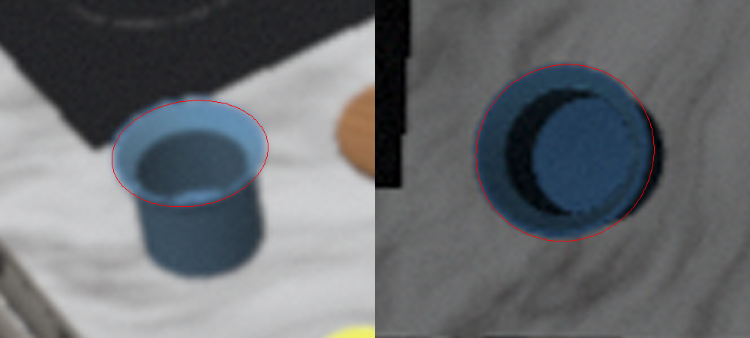

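The tube image shows the projected rim circle at (443.5,236) landing on the rim in both views. Now I'll turn the tool so the jaws lie along world x.

```bash
python3 -m creep '[[0,0,0.1248,0,0,10,0],[0,0,0.1248,0,0,10,0],[0,0,0.1248,0,0,10,0],[0,0,0.1248,0,0,10,0],[0,0,0.1248,0,0,10,0],[0,0,0.1248,0,0,10,0],[0,0,0.1248,0,0,10,0],[0,0,0.1248,0,0,10,0],[0,0,0.1248,0,0,10,0],[0,0,0.1248,0,0,10,0]]' 60; python3 -c "
from h import *
go(442.5,-267.5,300,np.pi/2)"
```

```text
clock: 1.33
eef_pos: [198.8, 594.2, 303.9]
tcp_rot: [3.139, -0.006, 1.565]
contact_force: [-0.4, 0.2, -0.1]
opening: 1.0
t1.33 pos [198.8 594.2 303.9] rot [ 3.1395 -0.0064  1.5651] F [-0.4  0.2 -0.1] op 1.000 q [ 1.25  0.46  1.72 -0.    0.96  1.25]
tool shift [-860.3  248.6   -1. ]
turn [ 0.0021 -0.0064 -0.0057]
after-turn shift [-861.7  243.7    3.9]
```

```bash
python3 -m creep '[[0.002,-0.006,-0.006,-38,11,0,0],[0,0,0,-38,11,0,0],[0,0,0,-38,11,0,0],[0,0,0,-38,11,0,0],[0,0,0,-38,11,0,0],[0,0,0,-38,11,0,0],[0,0,0,-38,11,0,0],[0,0,0,-38,11,0,0],[0,0,0,-38,11,0,0],[0,0,0,-38,11,0,0]]'; python3 -m creep '[[0,0,0,-38,11,0,0],[0,0,0,-38,11,0,0],[0,0,0,-38,11,0,0],[0,0,0,-38,11,0,0],[0,0,0,-38,11,0,0],[0,0,0,-38,11,0,0],[0,0,0,-38,11,0,0],[0,0,0,-38,11,0,0],[0,0,0,-38,11,0,0],[0,0,0,0,0,0,0]]'; python3 -c "
from h import *
go(442.5,-267.5,240,np.pi/2)"
```

```text
clock: 2.17
eef_pos: [305.9, 204.7, 300.1]
tcp_rot: [3.139, -0.004, 1.57]
contact_force: [1.1, 0.3, 0.1]
opening: 0.997
clock: 3.0
eef_pos: [408.0, -160.9, 303.5]
tcp_rot: [3.123, -0.002, 1.567]
contact_force: [0.2, 0.5, 0.6]
opening: 0.999
t3.00 pos [ 408.  -160.9  303.5] rot [ 3.1232e+00 -2.1000e-03  1.5675e+00] F [0.2 0.5 0.6] op 0.999 q [-0.38  0.2   2.12  0.01  0.81 -0.39]
tool shift [-106.6   33.6   63.9]
turn [ 0.0184 -0.0021 -0.0033]
after-turn shift [-106.6   34.5   63.5]
```

```bash
python3 -m creep '[[0.018,-0.002,-0.003,-30,9,0,0],[0,0,0,-30,9,0,0],[0,0,0,-30,10,0,0],[0,0,0,-16.5,6,20,0],[0,0,0,0,0,25,0],[0,0,0,0,0,15,0],[0,0,0,0,0,0,0]]'; python3 -c "
from h import *
go(442.5,-267.5,190,np.pi/2)"
```

```text
clock: 3.58
eef_pos: [444.2, -279.0, 243.7]
tcp_rot: [3.134, 0.005, 1.563]
contact_force: [0.1, 0.3, -0.0]
opening: 0.998
t3.58 pos [ 444.2 -279.   243.7] rot [3.1344 0.0048 1.5628] F [ 0.1  0.3 -0. ] op 0.998 q [-0.56  0.41  1.98 -0.    0.74 -0.56]
tool shift [11.8 -2.2 53.6]
turn [ 0.0072  0.0049 -0.008 ]
after-turn shift [11.5 -1.7 53.7]
```

```bash
python3 -m creep '[[0.007,0.005,-0.008,6,-1,20,0],[0,0,0,5.5,-1,20,0],[0,0,0,0,0,10,0.2],[0,0,0,0,0,0,0.2],[0,0,0,0,0,0,0.2],[0,0,0,0,0,0,0.2]]'; python3 - <<'E'
from h import *
go(442.5,-267.5,180,np.pi/2)
f=grab_frame("scene"); i=f["color"][:,:,::-1]; cv2.imwrite("pics/a1.png",cv2.resize(i[200:340,220:380],None,fx=4,fy=4,interpolation=cv2.INTER_CUBIC))
E
```

```text
clock: 4.08
eef_pos: [444.0, -267.9, 195.5]
tcp_rot: [3.14, 0.001, 1.572]
contact_force: [-0.7, -0.4, -0.2]
opening: 0.797
t4.08 pos [ 444.  -267.9  195.5] rot [3.1396e+00 1.1000e-03 1.5717e+00] F [-0.7 -0.4 -0.2] op 0.797 q [-0.55  0.49  2.01  0.    0.64 -0.55]
tool shift [ 0.4 -1.5 15.5]
turn [0.002  0.0011 0.0009]
after-turn shift [ 0.4 -1.5 15.5]
```

View pics/a1.png

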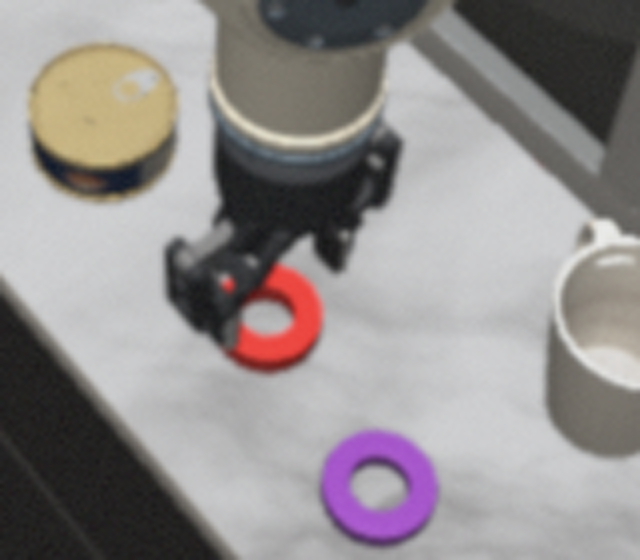

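The picture shows the jaws straddling the red ring, with the near fingertip at about (274,286). I'll descend gently.

```bash
for k in 1; do python3 -m creep '[[0.002,0.001,0,0,-1.5,8,0.2],[0,0,0,0,0,6,0.2],[0,0,0,0,0,1,0.2],[0,0,0,0,0,0,0.2]]'; done
```

```text
clock: 4.47
eef_pos: [443.7, -269.0, 182.1]
tcp_rot: [3.137, 0.003, 1.571]
contact_force: [-0.4, -0.3, -0.4]
opening: 0.797
```

```bash
python3 - <<'E'
from h import *
go(442.5,-267.5,175,np.pi/2)
f=grab_frame("scene")
print([ (z,proj(f,(442.5-34,-267.5,z)).round(1)) for z in (0,5,10,15)])
i=f["color"][:,:,::-1]; cv2.imwrite("pics/a2.png",cv2.resize(i[240:310,250:320],None,fx=8,fy=8,interpolation=cv2.INTER_CUBIC))
E
```

```text
t4.47 pos [ 443.7 -269.   182.1] rot [3.1367e+00 3.1000e-03 1.5714e+00] F [-0.4 -0.3 -0.4] op 0.797 q [-0.55  0.51  2.01 -0.    0.61 -0.55]
tool shift [ 1.5 -1.2  7.1]
turn [0.0049 0.0031 0.0006]
after-turn shift [ 1.5 -1.2  7.1]
[(0, array([274.7, 289.5])), (5, array([274.8, 288.4])), (10, array([274.8, 287.2])), (15, array([274.9, 286.1]))]
```

View pics/a2.png

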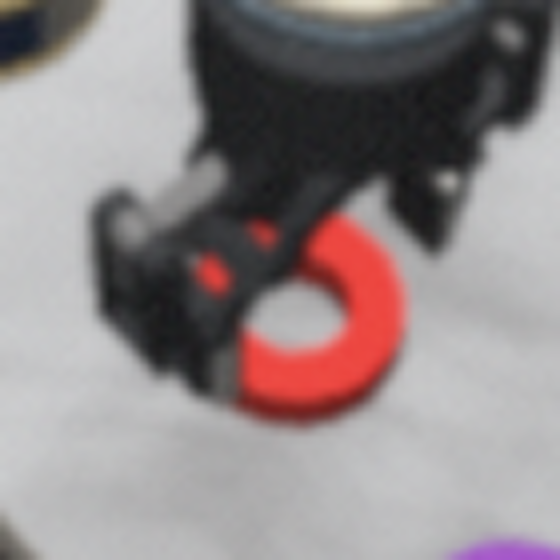

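```bash
python3 - <<'E'
from h import *
f=grab_frame("scene")
for z in (0,8,16,24): print(z,proj(f,(443.7-34,-280,z)).round(1),proj(f,(443.7+34,-280,z)).round(1))
E
```

```text
0 [278.8 293.3] [302.6 276.4]
8 [278.9 291.5] [302.9 274.5]
16 [279.1 289.7] [303.2 272.6]
24 [279.2 287.8] [303.5 270.7]
```

```bash
python3 -m creep '[[0.004,0.003,0,1.5,-1.2,4,0.2],[0,0,0,0,0,3,0.2],[0,0,0,0,0,1,0.2],[0,0,0,0,0,0,0.2]]'
```

```text
clock: 4.9
eef_pos: [442.5, -267.4, 173.7]
tcp_rot: [3.141, -0.0, 1.571]
contact_force: [-0.4, 0.0, 0.6]
opening: 0.799
```

```bash
python3 -m creep '[[0,0,0,0,0,0,1],[0,0,0,0,0,0,1],[0,0,0,0,0,0,1],[0,0,0,0,0,0,1],[0,0,0,0,0,0,1],[0,0,0,0,0,0,1]]' 40; python3 -c "
from h import *
state()"
```

```text
clock: 5.4
eef_pos: [442.6, -267.4, 174.5]
tcp_rot: [3.141, -0.0, 1.571]
contact_force: [-0.7, 0.5, 0.1]
opening: 0.686
t5.40 pos [ 442.6 -267.4  174.5] rot [ 3.1407 -0.      1.5713] F [-0.7  0.5  0.1] op 0.686 q [-0.55  0.53  2.01  0.    0.6  -0.55]
```

```bash
python3 -m creep '[[0,0,0,0,0,-15,1],[0,0,0,0,0,-30,1],[0,0,0,0,0,-35,1],[0,0,0,0,0,-30,1],[0,0,0,0,0,-15,1],[0,0,0,0,0,0,1]]'; python3 - <<'E'
from h import *
go(443.5,236,300,np.pi/2)
f=grab_frame("scene"); i=f["color"][:,:,::-1]; cv2.imwrite("pics/a3.png",cv2.resize(i[150:350,200:400],None,fx=3,fy=3,interpolation=cv2.INTER_CUBIC))
E
```

```text
clock: 5.9
eef_pos: [441.7, -266.9, 302.4]
tcp_rot: [-3.137, -0.003, 1.571]
contact_force: [0.2, -0.9, -0.7]
opening: 0.682
t5.90 pos [ 441.7 -266.9  302.4] rot [-3.1372 -0.0032  1.5714] F [ 0.2 -0.9 -0.7] op 0.682 q [-0.55  0.31  1.95  0.    0.88 -0.55]
tool shift [502.9   2.1   4. ]
turn [-0.0044 -0.0032  0.0006]
after-turn shift [502.9   1.8   2.4]
```

View pics/a3.png

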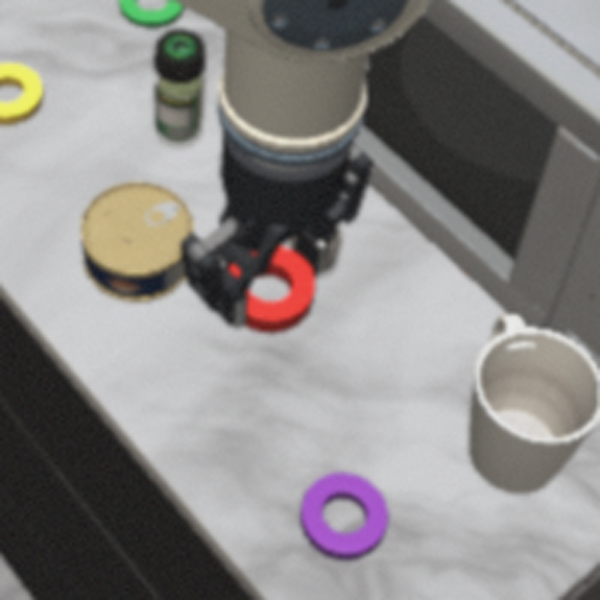

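The red ring is held flat between the jaws, at crop (272,290). Carry it to the tube.

```bash
python3 -m creep '[[-0.004,-0.003,0,20,1,0,1],[0,0,0,38,0,0,1],[0,0,0,38,0,0,1],[0,0,0,38,0,0,1],[0,0,0,38,0,0,1],[0,0,0,38,0,0,1],[0,0,0,38,0,0,1],[0,0,0,38,0,0,1],[0,0,0,38,0,0,1],[0,0,0,38,0,0,1]]'; python3 -m creep '[[0,0,0,38,0,0,1],[0,0,0,38,0,0,1],[0,0,0,30,0,0,1],[0,0,0,15,0,0,1],[0,0,0,0,0,0,1]]'; python3 -c "
from h import *
go(443.5,236,243,np.pi/2)"
```

```text
clock: 6.78
eef_pos: [439.0, 103.6, 289.8]
tcp_rot: [-3.131, 0.002, 1.56]
contact_force: [0.3, 0.9, 0.1]
opening: 0.684
clock: 7.2
eef_pos: [436.5, 236.4, 282.4]
tcp_rot: [-3.124, 0.004, 1.566]
contact_force: [0.1, -0.4, -0.2]
opening: 0.689
t7.20 pos [436.5 236.4 282.4] rot [-3.1239  0.0039  1.5658] F [ 0.1 -0.4 -0.2] op 0.689 q [0.49 0.32 2.   0.01 0.83 0.49]
tool shift [-0.2  7.7 39.2]
turn [-0.0177  0.0039 -0.0051]
after-turn shift [-0.4  7.  39.4]
```

```bash
python3 -m creep '[[-0.018,0.004,-0.005,0,7,10,1],[0,0,0,0,0,14,1],[0,0,0,0,0,10,1],[0,0,0,0,0,3,1],[0,0,0,0,0,0,1]]'; python3 -c "
from h import *
go(443.5,236,243,np.pi/2)
f=grab_frame('scene'); i=f['color'][:,:,::-1]; cv2.imwrite('pics/a4.png',cv2.resize(i[60:200,80:260],None,fx=4,fy=4,interpolation=cv2.INTER_CUBIC))"
```

```text
clock: 7.62
eef_pos: [441.1, 234.6, 238.2]
tcp_rot: [-3.135, 0.004, 1.575]
contact_force: [0.1, 1.1, 0.9]
opening: 0.692
t7.62 pos [441.1 234.6 238.2] rot [-3.1353  0.0044  1.575 ] F [0.1 1.1 0.9] op 0.692 q [ 0.49  0.4   2.03 -0.    0.73  0.48]
tool shift [ 1.4  2.4 -4.8]
turn [-0.0063  0.0044  0.0042]
after-turn shift [ 1.4  2.4 -4.8]
```

View pics/a4.png

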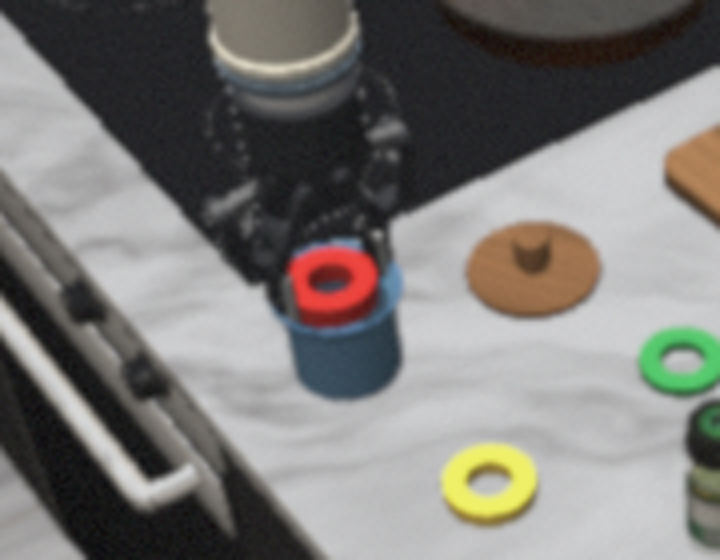

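The red ring is centred over the tube mouth, at crop (335,285). I'll trim the position and let it go.

```bash
python3 -m creep '[[-0.006,0.004,0.004,1.4,2.4,-4,1],[0,0,0,0,0,0,1],[0,0,0,0,0,0,0.2],[0,0,0,0,0,0,0.2],[0,0,0,0,0,0,0.2],[0,0,0,0,0,0,0.2],[0,0,0,0,0,-20,0.2],[0,0,0,0,0,-25,0.2],[0,0,0,0,0,-15,0.2],[0,0,0,0,0,0,0.2]]'; python3 -c "
from h import *
go(455.8,83.5,240,np.pi/2)
for n in ('scene','top'):
  f=grab_frame(n); i=f['color'][:,:,::-1]; u,v=proj(f,(443.5,236,50)).astype(int); cv2.imwrite('pics/a5%s.png'%n,cv2.resize(i[v-50:v+50,u-60:u+60],None,fx=5,fy=5,interpolation=cv2.INTER_CUBIC))"
```

```text
clock: 8.5
eef_pos: [443.8, 234.9, 306.5]
tcp_rot: [3.141, -0.0, 1.569]
contact_force: [1.7, 0.0, 0.0]
opening: 0.799
t8.50 pos [443.8 234.9 306.5] rot [ 3.141  -0.      1.5691] F [1.7 0.  0. ] op 0.799 q [ 0.48  0.29  1.98 -0.    0.87  0.49]
tool shift [-151.4   12.2   66.5]
turn [ 0.0006 -0.     -0.0017]
after-turn shift [-151.4   12.    66.5]
```

View pics/a5scene.png

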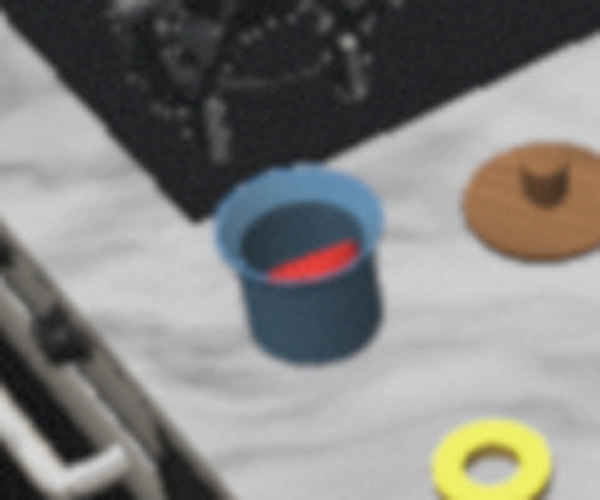

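View pics/a5top.png

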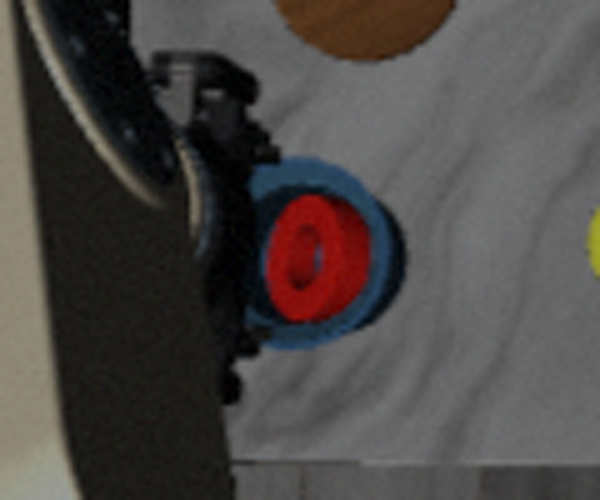

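The red ring is in the bore but tilted, with its right (−y) side raised. It may still be settling, so I'll wait and look again.

```bash
python3 -m creep '[[0,0,0,-20,0,0,0.2],[0,0,0,-30,0,0,0.2],[0,0,0,-30,0,0,0.2],[0,0,0,-20,0,0,0.2],[0,0,0,0,0,0,0.2],[0,0,0,0,0,0,0.2]]'; python3 -c "
from h import *
go(443.5,236,300,np.pi/2)
o=[]
for n in ('scene','top'):
  f=grab_frame(n); i=f['color'][:,:,::-1]; u,v=proj(f,(443.5,236,50)).astype(int); o.append(cv2.resize(i[v-40:v+40,u-40:u+40],None,fx=5,fy=5,interpolation=cv2.INTER_CUBIC))
cv2.imwrite('pics/a6.png',np.hstack(o))"
```

```text
clock: 9.1
eef_pos: [440.9, 131.4, 298.7]
tcp_rot: [-3.134, 0.003, 1.572]
contact_force: [-1.1, -0.3, -1.0]
opening: 0.8
t9.10 pos [440.9 131.4 298.7] rot [-3.1340e+00  2.5000e-03  1.5719e+00] F [-1.1 -0.3 -1. ] op 0.800 q [ 0.29  0.24  2.07 -0.    0.84  0.29]
tool shift [104.6   2.7  -1.6]
turn [-0.0076  0.0025  0.0011]
after-turn shift [104.6   2.6  -1.3]
```

View pics/a6.png

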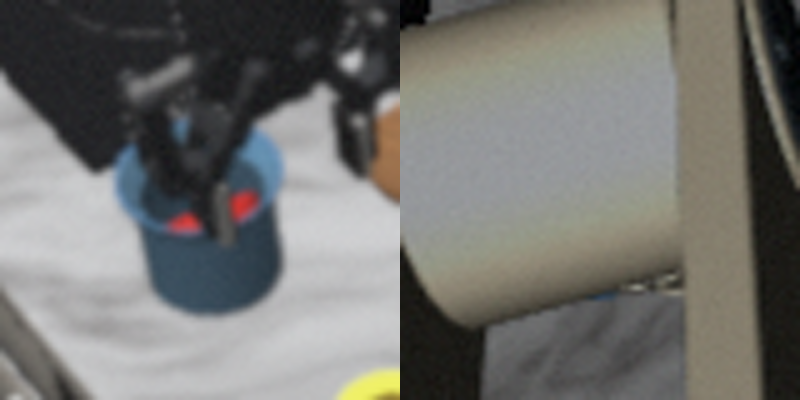

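The scene crop still shows the ring tilted, with its −y edge high. I'll press that side down with the shut fingertips, which are small enough for the bore, watching the force.

```bash
python3 -m creep '[[-0.007,0.002,0,20,1,0,1],[0,0,0,30,1,0,1],[0,0,0,27,0,0,1],[0,0,0,15,0,0,1],[0,0,0,0,0,0,1],[0,0,0,0,0,0,1],[0,0,0,0,0,0,1]]' 40; python3 -c "
from h import *
go(443.5,223,260,np.pi/2)"
```

```text
clock: 9.78
eef_pos: [442.0, 233.4, 296.6]
tcp_rot: [-3.14, -0.0, 1.578]
contact_force: [-0.6, 0.3, 0.8]
opening: 0.002
t9.78 pos [442.  233.4 296.6] rot [-3.1403 -0.      1.578 ] F [-0.6  0.3  0.8] op 0.002 q [0.48 0.3  1.99 0.   0.85 0.48]
tool shift [-10.4   1.5  36.6]
turn [-0.0013 -0.      0.0072]
after-turn shift [-10.4   1.5  36.6]
```

```bash
python3 -m creep '[[-0.001,0,0.007,-10,1.5,10,1],[0,0,0,0,0,15,1],[0,0,0,0,0,10,1],[0,0,0,0,0,0,1]]' ; python3 - <<'E'
from h import *
go(443.5,223,240,np.pi/2)
f=grab_frame('scene'); i=f['color'][:,:,::-1]; u,v=proj(f,(443.5,236,80)).astype(int); cv2.imwrite('pics/a7.png',cv2.resize(i[v-55:v+45,u-50:u+50],None,fx=6,fy=6,interpolation=cv2.INTER_CUBIC))
E
```

```text
clock: 10.12
eef_pos: [443.4, 221.7, 260.7]
tcp_rot: [3.141, -0.0, 1.571]
contact_force: [-0.7, -0.2, 1.0]
opening: 0.003
t10.12 pos [443.4 221.7 260.7] rot [ 3.1410e+00 -1.0000e-04  1.5709e+00] F [-0.7 -0.2  1. ] op 0.003 q [ 0.46  0.35  2.03 -0.    0.76  0.46]
tool shift [ 1.3  0.1 20.7]
turn [ 0.0006 -0.0001  0.0001]
after-turn shift [ 1.3  0.1 20.7]
```

View pics/a7.png

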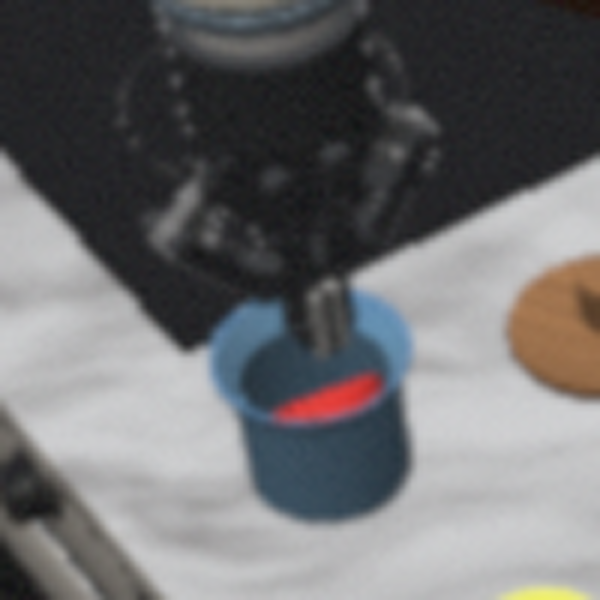

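```bash
python3 - <<'E'
from h import *
f=grab_frame('scene'); u,v=proj(f,(443.5,236,80)).astype(int)
for x in (400,485):
  for z in (90,120,140,160,180): p=proj(f,(x,222,z)); print(x,z,((p-[u-50,v-55])*6).round(0))
print(((proj(f,(443.5,211,87))-[u-50,v-55])*6).round(0))
E
```

```text
400 90 [229. 378.]
400 120 [217. 324.]
400 140 [209. 288.]
400 160 [201. 250.]
400 180 [193. 212.]
485 90 [402. 294.]
485 120 [394. 241.]
485 140 [389. 204.]
485 160 [383. 167.]
485 180 [377. 128.]
[334. 354.]
```

Tip clearance is fine: the wide knuckles are about 63 mm above the tip. Lowering now.

```bash
python3 -m creep '[[0,0,0,1,0,8,1],[0,0,0,0,0,8,1],[0,0,0,0,0,6,1],[0,0,0,0,0,4,1],[0,0,0,0,0,0,1]]'; python3 -m creep '[[0,0,0,0,0,4,1],[0,0,0,0,0,4,1],[0,0,0,0,0,0,1]]'; python3 -c "
from h import *
go(443.5,223,220,np.pi/2)"
```

```text
clock: 10.63
eef_pos: [444.8, 223.4, 235.2]
tcp_rot: [3.137, -0.002, 1.571]
contact_force: [-0.1, 0.7, -0.3]
opening: -0.006
clock: 10.88
eef_pos: [444.8, 223.5, 226.3]
tcp_rot: [3.137, -0.002, 1.571]
contact_force: [-0.7, -0.2, 0.1]
opening: 0.002
t10.88 pos [444.8 223.5 226.3] rot [ 3.1372e+00 -2.0000e-03  1.5709e+00] F [-0.7 -0.2  0.1] op 0.002 q [ 0.46  0.41  2.04 -0.    0.68  0.46]
tool shift [-0.5 -1.4  6.3]
turn [ 0.0044 -0.002   0.0001]
after-turn shift [-0.5 -1.3  6.3]
```

```bash
python3 -m creep '[[0.004,-0.002,0,-0.5,-1.3,4,1],[0,0,0,0,0,4,1],[0,0,0,0,0,0,1]]'; python3 -m creep '[[0,0,0,0,0,3,1],[0,0,0,0,0,3,1],[0,0,0,0,0,0,1]]';  python3 -c "
from h import *
go(443.5,223,205,np.pi/2)
f=grab_frame('scene'); i=f['color'][:,:,::-1]; u,v=proj(f,(443.5,236,80)).astype(int); cv2.imwrite('pics/a8.png',cv2.resize(i[v-55:v+45,u-50:u+50],None,fx=6,fy=6,interpolation=cv2.INTER_CUBIC))"
```

```text
clock: 11.13
eef_pos: [443.5, 223.1, 217.6]
tcp_rot: [3.141, -0.0, 1.571]
contact_force: [-0.9, -0.1, 0.5]
opening: -0.002
clock: 11.38
eef_pos: [443.5, 223.1, 211.0]
tcp_rot: [3.141, -0.0, 1.571]
contact_force: [0.2, -0.0, 0.1]
opening: 0.002
t11.38 pos [443.5 223.1 211. ] rot [ 3.1411e+00 -1.0000e-04  1.5709e+00] F [ 0.2 -0.   0.1] op 0.002 q [ 0.46  0.44  2.05 -0.    0.65  0.46]
tool shift [-0.1 -0.1  6. ]
turn [ 0.0005 -0.0001  0.0001]
after-turn shift [-0.1 -0.   6. ]
```

View pics/a8.png

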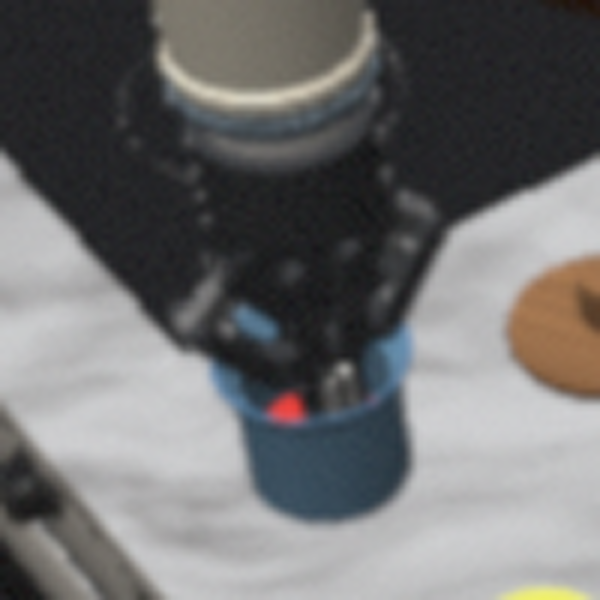

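```bash
python3 -m creep '[[0,0,0,0,0,3,1],[0,0,0,0,0,3,1],[0,0,0,0,0,0,1]]'; python3 -m creep '[[0,0,0,0,0,3,1],[0,0,0,0,0,2,1],[0,0,0,0,0,0,1]]'
```

```text
clock: 11.68
eef_pos: [443.8, 223.2, 204.9]
tcp_rot: [3.14, -0.0, 1.571]
contact_force: [-1.0, -0.4, 0.0]
opening: 0.002
clock: 11.93
eef_pos: [443.8, 223.3, 199.3]
tcp_rot: [3.14, -0.0, 1.571]
contact_force: [-0.1, -0.4, 0.4]
opening: 0.003
```

```bash
python3 -m creep '[[0,0,0,0,0,2,1],[0,0,0,0,0,1,1],[0,0,0,0,0,0,1]]'; python3 -m creep '[[0,0,0,0,0,-20,1],[0,0,0,0,0,-35,1],[0,0,0,0,0,-35,1],[0,0,0,-10,0,-15,1],[0,0,0,-36,0,0,1],[0,0,0,-38,0,0,1],[0,0,0,-38,0,0,0.5],[0,0,0,-30,0,0,0.2],[0,0,0,0,0,0,0.2]]';python3 -c "
from h import *
go(455.8,83.5,240,np.pi/2)
o=[]
for n in ('scene','top'):
  f=grab_frame(n); i=f['color'][:,:,::-1]; u,v=proj(f,(443.5,236,50)).astype(int); o.append(cv2.resize(i[v-40:v+40,u-40:u+40],None,fx=5,fy=5,interpolation=cv2.INTER_CUBIC))
cv2.imwrite('pics/a9.png',np.hstack(o))"
```

```text
clock: 12.18
eef_pos: [444.0, 223.3, 197.6]
tcp_rot: [3.14, -0.0, 1.571]
contact_force: [-0.0, -0.7, 0.2]
opening: 0.002
clock: 12.93
eef_pos: [444.6, 67.8, 308.6]
tcp_rot: [3.135, -0.001, 1.577]
contact_force: [-0.7, 0.4, -0.1]
opening: 0.418
t12.93 pos [444.6  67.8 308.6] rot [ 3.1350e+00 -7.0000e-04  1.5775e+00] F [-0.7  0.4 -0.1] op 0.418 q [ 0.15  0.21  2.09 -0.    0.84  0.14]
tool shift [15.5 10.9 68.7]
turn [ 0.0066 -0.0007  0.0067]
after-turn shift [15.7 11.2 68.6]
```

View pics/a9.png

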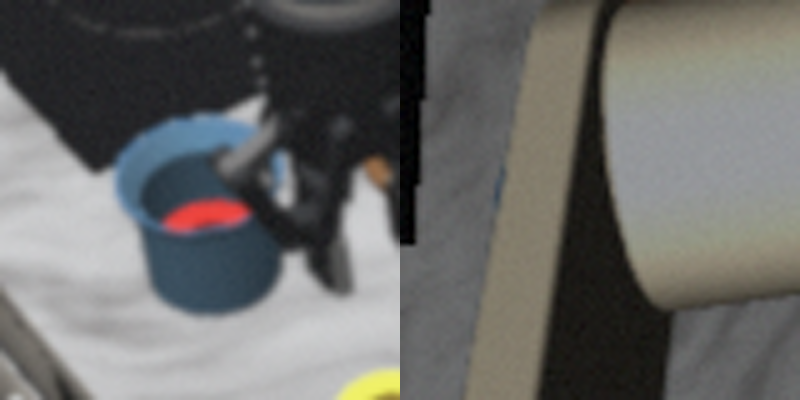

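The scene crop now shows the red ring lower, with its hole visible. The arm hides the top view, so I'll confirm after moving on to yellow.

```bash
python3 -m creep '[[0.006,0,0.007,15.5,11,20,0.1],[0,0,0,0,0,25,0.1],[0,0,0,0,0,20,0.15],[0,0,0,0,0,0,0.15]]'; python3 -c "
from h import *
go(455.8,83.5,173,np.pi/2)
o=[]
for n in ('scene','top'):
  f=grab_frame(n); i=f['color'][:,:,::-1]; u,v=proj(f,(443.5,236,50)).astype(int); o.append(cv2.resize(i[v-40:v+40,u-40:u+40],None,fx=5,fy=5,interpolation=cv2.INTER_CUBIC))
cv2.imwrite('pics/a10.png',np.hstack(o))"
```

```text
clock: 13.37
eef_pos: [458.3, 89.9, 243.3]
tcp_rot: [3.135, -0.004, 1.569]
contact_force: [-0.9, -0.0, -0.1]
opening: 0.851
t13.37 pos [458.3  89.9 243.3] rot [ 3.1345 -0.0042  1.5693] F [-0.9 -0.  -0.1] op 0.851 q [0.19 0.35 2.1  0.   0.69 0.19]
tool shift [-6.7 -3.  70.3]
turn [ 0.0071 -0.0042 -0.0016]
after-turn shift [-6.4 -2.5 70.3]
```

View pics/a10.png

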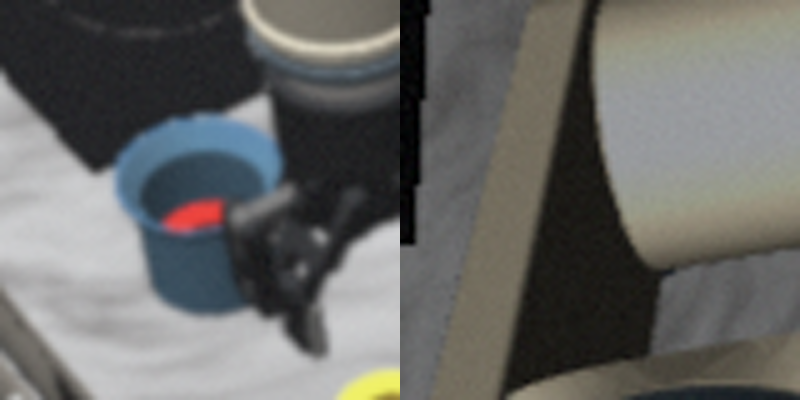

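```bash
python3 -m creep '[[0.007,-0.004,-0.002,-6.5,-2.5,15,0.2],[0,0,0,0,0,20,0.2],[0,0,0,0,0,20,0.2],[0,0,0,0,0,10,0.2],[0,0,0,0,0,0,0.2]]'; python3 -c "
from h import *
go(455.8,83.5,173,np.pi/2)
f=grab_frame('scene'); i=f['color'][:,:,::-1]; cv2.imwrite('pics/a11.png',cv2.resize(i[100:220,140:260],None,fx=5,fy=5,interpolation=cv2.INTER_CUBIC)); print((proj(f,(443.5,236,24))-[140,100])*5)
"
```

```text
clock: 13.88
eef_pos: [460.2, 86.2, 184.9]
tcp_rot: [3.13, -0.002, 1.575]
contact_force: [0.1, -0.5, -0.7]
opening: 0.801
t13.88 pos [460.2  86.2 184.9] rot [ 3.1297e+00 -2.3000e-03  1.5748e+00] F [ 0.1 -0.5 -0.7] op 0.801 q [0.18 0.46 2.12 0.   0.55 0.18]
tool shift [-2.7 -4.6 11.9]
turn [ 0.0119 -0.0024  0.004 ]
after-turn shift [-2.7 -4.4 11.9]
[129.10374132 221.16225821]
```

View pics/a11.png

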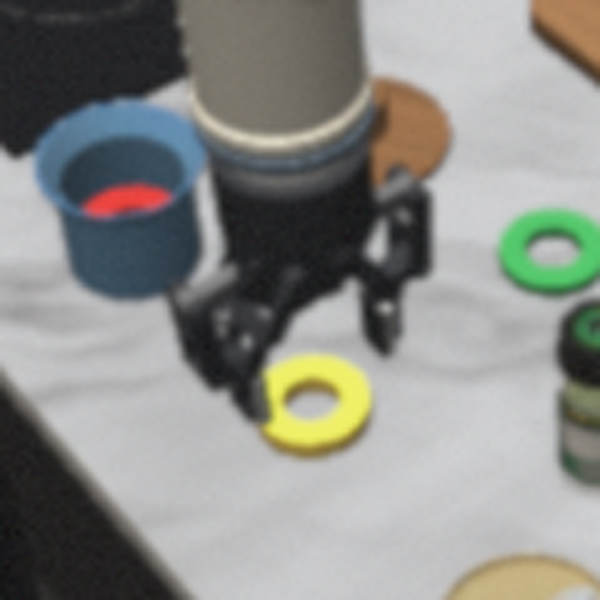

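Red's visible arc at crop (85–172, 185–215) is symmetric, as a flat ring's would be. The jaws straddle yellow, so I'll correct x and descend.

```bash
python3 -m creep '[[0.012,-0.002,0.004,-2.7,-4.4,5,0.2],[0,0,0,0,0,5,0.2],[0,0,0,0,0,1,0.2],[0,0,0,0,0,0,0.2]]'; python3 -c "
from h import *
go(455.8,83.5,173,np.pi/2)
f=grab_frame('scene'); th=np.linspace(0,2*np.pi,72)
for R in (30,15):
  Q=np.array([proj(f,(443.5+R*np.cos(t),236+R*np.sin(t),24)) for t in th]); print(R,((Q.min(0)-[140,100])*5).round(),((Q.max(0)-[140,100])*5).round())"
```

```text
clock: 14.27
eef_pos: [457.1, 83.9, 177.1]
tcp_rot: [3.138, -0.001, 1.571]
contact_force: [0.6, -0.2, 0.1]
opening: 0.8
t14.27 pos [457.1  83.9 177.1] rot [ 3.1380e+00 -1.1000e-03  1.5708e+00] F [ 0.6 -0.2  0.1] op 0.800 q [0.18 0.47 2.13 0.   0.54 0.18]
tool shift [-0.4 -1.3  4.1]
turn [ 0.0036 -0.0011 -0.    ]
after-turn shift [-0.4 -1.3  4.1]
30 [ 72. 182.] [186. 261.]
15 [101. 201.] [158. 241.]
```

Expected rows for a flat ring are 182 for the far edge and 201 for the hole top. I see about 185 and 205, so red is flat on the floor. Now grip yellow.

```bash
python3 -m creep '[[0.003,-0.001,0,-0.4,-1.3,4,0.2],[0,0,0,0,0,0,0.2],[0,0,0,0,0,0,1],[0,0,0,0,0,0,1],[0,0,0,0,0,0,1],[0,0,0,0,0,0,1],[0,0,0,0,0,0,1]]' 40; python3 -m creep '[[0,0,0,0,0,-15,1],[0,0,0,0,0,-25,1],[0,0,0,0,0,-30,1],[0,0,0,0,0,-30,1],[0,0,0,10,-3,-10,1],[0,0,0,0,0,0,1]]'; python3 -c "
from h import *
go(443.5,236,260,np.pi/2)
f=grab_frame('scene'); i=f['color'][:,:,::-1]; cv2.imwrite('pics/a12.png',cv2.resize(i[80:200,140:260],None,fx=5,fy=5,interpolation=cv2.INTER_CUBIC))
"
```

```text
clock: 14.9
eef_pos: [456.4, 83.5, 174.8]
tcp_rot: [3.139, -0.0, 1.571]
contact_force: [0.1, -0.1, 0.1]
opening: 0.681
clock: 15.4
eef_pos: [452.3, 93.3, 287.4]
tcp_rot: [-3.139, 0.0, 1.57]
contact_force: [0.0, -0.4, 0.2]
opening: 0.678
t15.40 pos [452.3  93.3 287.4] rot [-3.1388e+00  4.0000e-04  1.5698e+00] F [ 0.  -0.4  0.2] op 0.678 q [0.2  0.26 2.08 0.   0.8  0.2 ]
tool shift [142.7  -8.9  27.3]
turn [-0.0028  0.0004 -0.001 ]
after-turn shift [142.7  -8.8  27.4]
```

View pics/a12.png

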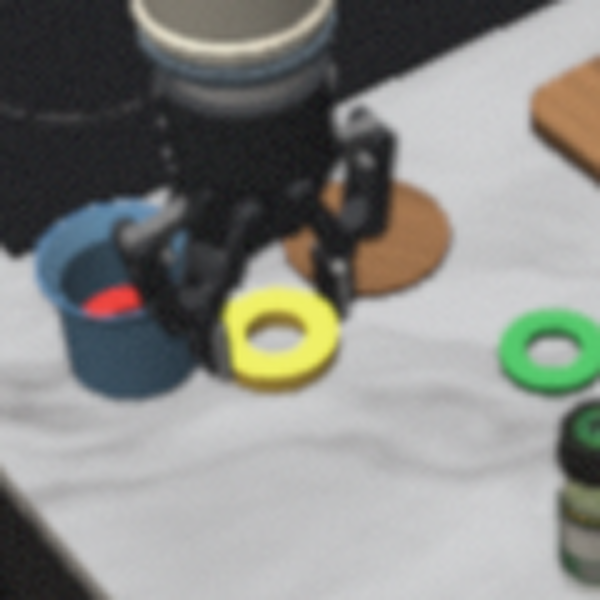

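```bash
python3 - <<'E'
from h import *
s=state(); zb=s["eef_pos"][2]-174.8
for n in ('scene','top'):
    f=grab_frame(n)
    for c in blobs(f,R["yellow"][0]):
        e=cv2.fitEllipse(c); print(n,np.round(e[0],1),np.round(e[1],1),"hull->",ray(f,*e[0],zb+7).round(1), cv2.boundingRect(c), "pred",proj(f,(*s["eef_pos"][:2],zb+7)).round(1))
E
```

```text
t15.45 pos [452.5  92.9 286.7] rot [-3.1388e+00  8.0000e-04  1.5706e+00] F [ 0.6  0.3 -0.4] op 0.680 q [ 0.2   0.26  2.08 -0.    0.8   0.2 ]
scene [195.9 146.7] [17.2 23.7] hull-> [456.   94.4 118.9] (184, 139, 24, 17) pred [195.  147.7]
```

Yellow is held level and within about 2 mm of centre. Over to the tube.

```bash
python3 -m creep '[[-0.003,0,-0.001,20,-3,0,1],[0,0,0,38,-3,0,1],[0,0,0,38,-3,0,1],[0,0,0,30,0,5,1],[0,0,0,12,0,5,1],[0,0,0,0,0,0,1]]'; python3 -c "
from h import *
go(443.5,236,244,np.pi/2)"
```

```text
clock: 16.05
eef_pos: [441.0, 232.1, 265.4]
tcp_rot: [-3.128, 0.007, 1.567]
contact_force: [-0.9, -0.7, -0.1]
opening: 0.685
t16.05 pos [441.  232.1 265.4] rot [-3.1277  0.0072  1.5673] F [-0.9 -0.7 -0.1] op 0.685 q [0.48 0.35 2.01 0.   0.79 0.48]
tool shift [ 4.1  2.8 21.3]
turn [-0.0139  0.0072 -0.0036]
after-turn shift [ 3.9  2.5 21.4]
```

```bash
python3 -m creep '[[-0.014,0.007,-0.004,4,2.5,10,1],[0,0,0,0,0,8,1],[0,0,0,0,0,2,1],[0,0,0,0,0,0,1]]'; python3 -c "
from h import *
go(443.5,236,243,np.pi/2)
f=grab_frame('scene'); i=f['color'][:,:,::-1]; cv2.imwrite('pics/a13.png',cv2.resize(i[70:170,110:220],None,fx=5,fy=5,interpolation=cv2.INTER_CUBIC))
"
```

```text
clock: 16.38
eef_pos: [442.1, 232.9, 240.3]
tcp_rot: [-3.134, 0.005, 1.573]
contact_force: [0.8, 0.1, 0.8]
opening: 0.685
t16.38 pos [442.1 232.9 240.3] rot [-3.1342  0.0053  1.5733] F [0.8 0.1 0.8] op 0.685 q [ 0.48  0.39  2.02 -0.    0.73  0.48]
tool shift [ 3.1  1.4 -2.8]
turn [-0.0074  0.0053  0.0025]
after-turn shift [ 3.1  1.4 -2.7]
```

View pics/a13.png

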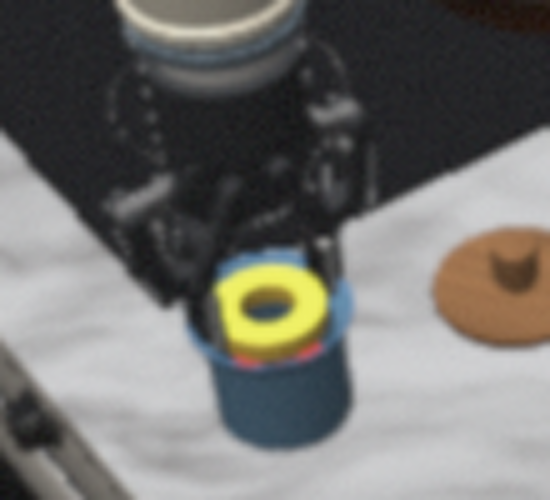

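Yellow sits in the mouth at crop (270,310). I'll trim and release gradually.

```bash
python3 -m creep '[[-0.007,0.005,0.002,3.1,1.4,-2.5,1],[0,0,0,0,0,0,1],[0,0,0,0,0,0,0.31],[0,0,0,0,0,0,0.28],[0,0,0,0,0,0,0.25],[0,0,0,0,0,0,0.2],[0,0,0,0,0,0,0.2]]';  python3 -m creep '[[0,0,0,0,0,-15,0.2],[0,0,0,0,0,-25,0.2],[0,0,0,0,0,-25,0.2],[0,0,0,0,0,-15,0.2],[0,0,0,0,0,0,0.2]]'; python3 -c "
from h import *
go(620.7,97.5,300,np.pi/2)
o=[]
for n in ('scene','top'):
  f=grab_frame(n); i=f['color'][:,:,::-1]; u,v=proj(f,(443.5,236,50)).astype(int); o.append(cv2.resize(i[v-40:v+40,u-40:u+40],None,fx=5,fy=5,interpolation=cv2.INTER_CUBIC))
cv2.imwrite('pics/a14.png',np.hstack(o))"
```

```text
clock: 17.02
eef_pos: [444.5, 234.3, 245.1]
tcp_rot: [3.14, -0.001, 1.568]
contact_force: [0.9, 0.1, 0.0]
opening: 0.804
clock: 17.43
eef_pos: [443.6, 234.1, 327.1]
tcp_rot: [-3.14, 0.001, 1.569]
contact_force: [0.6, 0.1, -0.2]
opening: 0.797
t17.43 pos [443.6 234.1 327.1] rot [-3.1400e+00  1.1000e-03  1.5686e+00] F [ 0.6  0.1 -0.2] op 0.797 q [ 0.48  0.26  1.97 -0.    0.92  0.49]
tool shift [-136.2  177.5   27. ]
turn [-0.0015  0.0011 -0.0022]
after-turn shift [-136.6  177.1   27.1]
```

View pics/a14.png

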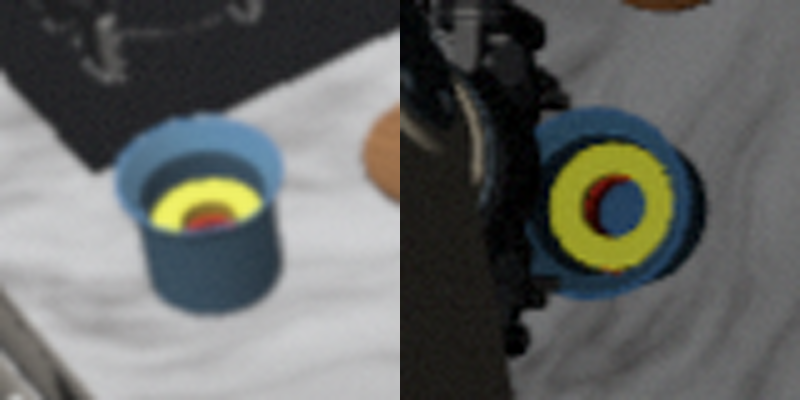

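Yellow lies flat on red, concentric, with red visible through its hole. Now green at (620.7,97.5).

```bash
python3 -m creep '[[-0.001,0.001,-0.002,-12,16,4,0.2],[0,0,0,-23,30,4,0.2],[0,0,0,-23,30,4,0.2],[0,0,0,-23,30,4,0.2],[0,0,0,-23,30,4,0.2],[0,0,0,-20,25,4,0.2],[0,0,0,-8,12,4,0.2],[0,0,0,0,0,0,0.2]]'; python3 -c "
from h import *
go(620.7,97.5,200,np.pi/2)"
```

```text
clock: 18.2
eef_pos: [618.8, 95.8, 283.1]
tcp_rot: [-3.126, 0.004, 1.575]
contact_force: [-0.7, 0.2, 0.0]
opening: 0.795
t18.20 pos [618.8  95.8 283.1] rot [-3.1264  0.0037  1.5755] F [-0.7  0.2  0. ] op 0.795 q [ 0.15  0.49  1.72 -0.    0.94  0.15]
tool shift [ 2.   3.2 83.1]
turn [-0.0152  0.0037  0.0046]
after-turn shift [ 1.7  1.9 83.1]
```

```bash
python3 -m creep '[[-0.015,0.004,0.005,1.7,2,20,0.2],[0,0,0,0,0,30,0.2],[0,0,0,0,0,25,0.2],[0,0,0,0,0,14,0.2],[0,0,0,0,0,5,0.2],[0,0,0,0,0,0,0.2]]'; python3 -c "
from h import *
go(620.7,97.5,172,np.pi/2)
f=grab_frame('scene'); i=f['color'][:,:,::-1]; cv2.imwrite('pics/a15.png',cv2.resize(i[90:190,190:300],None,fx=5,fy=5,interpolation=cv2.INTER_CUBIC))"
```

```text
clock: 18.7
eef_pos: [614.9, 100.0, 180.4]
tcp_rot: [-3.133, -0.0, 1.569]
contact_force: [0.0, 0.0, -0.1]
opening: 0.797
t18.70 pos [614.9 100.  180.4] rot [-3.1326e+00 -4.0000e-04  1.5687e+00] F [ 0.   0.  -0.1] op 0.797 q [0.16 0.63 1.77 0.   0.75 0.16]
tool shift [-2.5  5.9  8.3]
turn [-0.009  -0.0005 -0.002 ]
after-turn shift [-2.5  5.8  8.4]
```

View pics/a15.png

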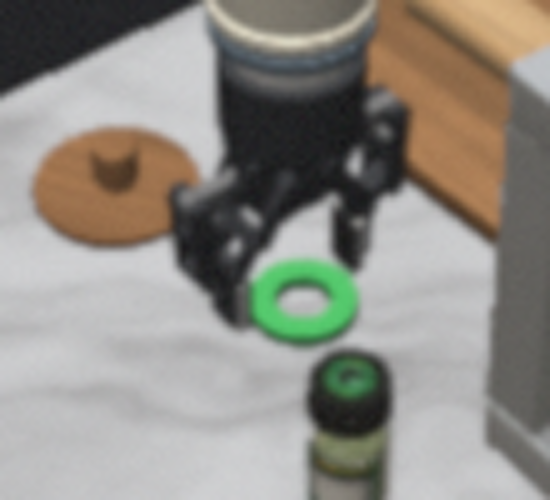

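```bash
python3 -m creep '[[-0.009,0,-0.002,-2.5,5.8,0,0.2],[0,0,0,0,0,5,0.2],[0,0,0,0,0,3,0.2],[0,0,0,0,0,0,0.2]]'; python3 -c "
from h import *
go(620.7,97.5,172,np.pi/2)"
```

```text
clock: 19.08
eef_pos: [622.1, 98.6, 175.7]
tcp_rot: [3.136, -0.001, 1.572]
contact_force: [0.8, -0.1, 0.4]
opening: 0.796
t19.08 pos [622.1  98.6 175.7] rot [ 3.1358e+00 -1.3000e-03  1.5722e+00] F [ 0.8 -0.1  0.4] op 0.796 q [0.15 0.64 1.76 0.   0.73 0.15]
tool shift [-1.1 -1.4  3.7]
turn [ 0.0058 -0.0013  0.0014]
after-turn shift [-1.1 -1.4  3.7]
```

```bash
python3 -m creep '[[0.006,-0.001,0.001,-1.1,-1.4,4,0.2],[0,0,0,0,0,0,0.2],[0,0,0,0,0,0,1],[0,0,0,0,0,0,1],[0,0,0,0,0,0,1],[0,0,0,0,0,0,1],[0,0,0,0,0,0,1]]' 40; python3 -m creep '[[0,0,0,0,0,-15,1],[0,0,0,0,0,-25,1],[0,0,0,0,0,-35,1],[0,0,0,0,0,-30,1],[0,0,0,0,0,-20,1],[0,0,0,0,0,0,1]]'; python3 -c "
from h import *
go(443.5,236,290,np.pi/2)
f=grab_frame('scene'); i=f['color'][:,:,::-1]; cv2.imwrite('pics/a16.png',cv2.resize(i[70:170,190:300],None,fx=5,fy=5,interpolation=cv2.INTER_CUBIC))"
```

```text
clock: 19.67
eef_pos: [621.5, 97.2, 173.9]
tcp_rot: [3.139, -0.001, 1.571]
contact_force: [0.6, 0.0, -0.2]
opening: 0.667
clock: 20.17
eef_pos: [620.1, 96.8, 300.8]
tcp_rot: [-3.137, 0.0, 1.57]
contact_force: [1.3, -0.1, 0.1]
opening: 0.673
t20.17 pos [620.1  96.8 300.8] rot [-3.1371e+00  3.0000e-04  1.5703e+00] F [ 1.3 -0.1  0.1] op 0.673 q [0.15 0.47 1.71 0.   0.97 0.15]
tool shift [ 139.1 -176.6   11.5]
turn [-0.0045  0.0003 -0.0005]
after-turn shift [ 139.2 -176.6   10.8]
```

View pics/a16.png

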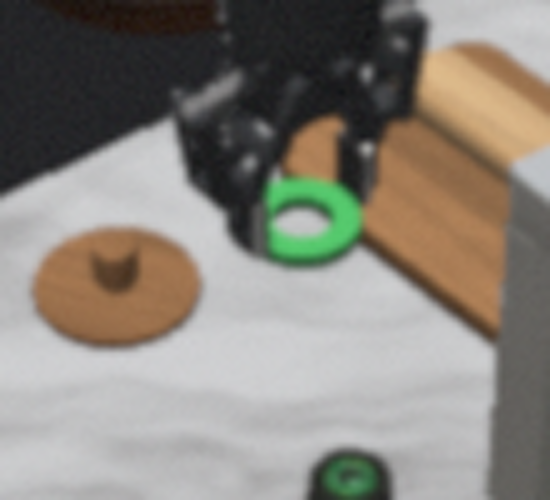

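Green is held flat, at crop (310,220). Carry it over.

```bash
python3 -m creep '[[-0.004,0,0,12,-15,0,1],[0,0,0,23,-29,0,1],[0,0,0,23,-29,0,1],[0,0,0,23,-29,0,1],[0,0,0,23,-29,0,1],[0,0,0,20,-25,2,1],[0,0,0,10,-15,2,1],[0,0,0,0,0,0,1]]'; python3 -c "
from h import *
go(443.5,236,246,np.pi/2)"
```

```text
clock: 20.88
eef_pos: [439.7, 232.4, 285.8]
tcp_rot: [-3.132, 0.005, 1.565]
contact_force: [0.0, 0.0, -0.6]
opening: 0.668
t20.88 pos [439.7 232.4 285.8] rot [-3.1323  0.0052  1.5651] F [ 0.   0.  -0.6] op 0.668 q [ 0.48  0.32  2.   -0.    0.83  0.49]
tool shift [ 3.8  4.2 39.8]
turn [-0.0093  0.0052 -0.0057]
after-turn shift [ 3.6  3.8 39.8]
```

```bash
python3 -m creep '[[-0.009,0.005,-0.006,3.6,3.8,12,1],[0,0,0,0,0,14,1],[0,0,0,0,0,9,1],[0,0,0,0,0,2,1],[0,0,0,0,0,0,1]]'; python3 -c "
from h import *
go(443.5,236,243,np.pi/2)
f=grab_frame('scene'); i=f['color'][:,:,::-1]; cv2.imwrite('pics/a17.png',cv2.resize(i[70:170,110:220],None,fx=5,fy=5,interpolation=cv2.INTER_CUBIC))"
```

```text
clock: 21.3
eef_pos: [442.5, 235.5, 243.7]
tcp_rot: [-3.138, 0.003, 1.575]
contact_force: [0.0, 0.5, -0.3]
opening: 0.669
t21.30 pos [442.5 235.5 243.7] rot [-3.1375e+00  2.8000e-03  1.5748e+00] F [ 0.   0.5 -0.3] op 0.669 q [ 0.49  0.39  2.02 -0.    0.74  0.48]
tool shift [0.5 1.  0.7]
turn [-0.0041  0.0028  0.004 ]
after-turn shift [0.5 1.  0.7]
```

View pics/a17.png

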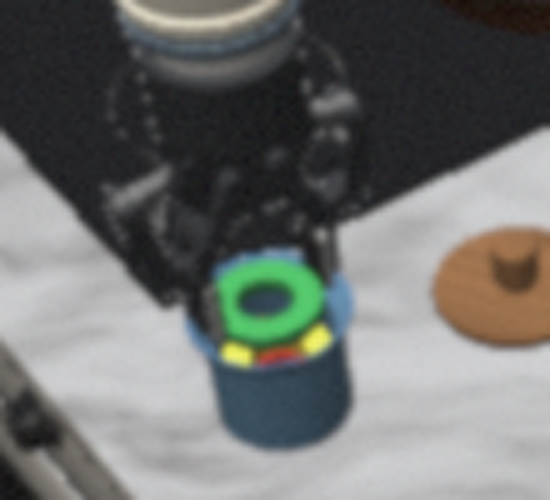

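```bash
python3 -m creep '[[-0.004,0.003,0.004,0.5,1,0,1],[0,0,0,0,0,0,1],[0,0,0,0,0,0,0.33],[0,0,0,0,0,0,0.3],[0,0,0,0,0,0,0.27],[0,0,0,0,0,0,0.24],[0,0,0,0,0,0,0.2],[0,0,0,0,0,0,0.2]]';  python3 -m creep '[[0,0,0,0,0,-15,0.2],[0,0,0,0,0,-25,0.2],[0,0,0,0,0,-25,0.2],[0,0,0,0,0,-15,0.2],[0,0,0,0,0,0,0.2]]'; python3 -c "
from h import *
go(586,223.8,300,np.pi/2)
o=[]
for n in ('scene','top'):
  f=grab_frame(n); i=f['color'][:,:,::-1]; u,v=proj(f,(443.5,236,50)).astype(int); o.append(cv2.resize(i[v-40:v+40,u-40:u+40],None,fx=5,fy=5,interpolation=cv2.INTER_CUBIC))
cv2.imwrite('pics/a18.png',np.hstack(o))"
```

```text
clock: 22.02
eef_pos: [445.3, 235.6, 246.2]
tcp_rot: [3.138, -0.002, 1.568]
contact_force: [-0.2, -0.4, 0.4]
opening: 0.8
clock: 22.43
eef_pos: [444.2, 235.2, 328.2]
tcp_rot: [3.141, -0.0, 1.569]
contact_force: [0.1, -0.3, -0.4]
opening: 0.796
t22.43 pos [444.2 235.2 328.2] rot [ 3.1413e+00 -4.0000e-04  1.5688e+00] F [ 0.1 -0.3 -0.4] op 0.796 q [0.48 0.26 1.96 0.   0.92 0.49]
tool shift [-11.2 141.8  28.2]
turn [ 0.0003 -0.0004 -0.002 ]
after-turn shift [-11.4 141.8  28.2]
```

View pics/a18.png

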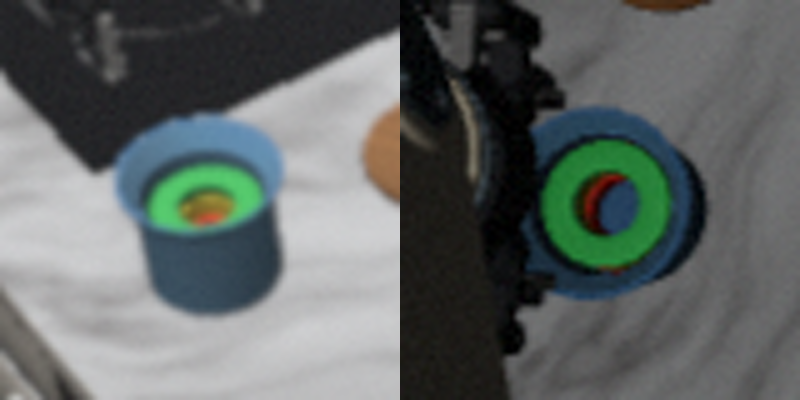

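All three rings lie flat in order: green on top, with yellow and red seen through the hole. Now the lid.

```bash
python3 -m creep '[[0,0,-0.002,0,12,0,0.3],[0,0,0,-3,30,4,0.3],[0,0,0,-3,35,8,0.3],[0,0,0,-3,35,8,0.3],[0,0,0,-2,22,8,0.3],[0,0,0,0,8,0,0.3],[0,0,0,0,0,0,0.3]]'; python3 -c "
from h import *
go(586,223.8,215,np.pi/2)"
```

```text
clock: 23.12
eef_pos: [592.3, 221.9, 286.6]
tcp_rot: [-3.131, 0.005, 1.574]
contact_force: [-0.1, 0.5, -0.4]
opening: 0.703
t23.12 pos [592.3 221.9 286.6] rot [-3.1312  0.0046  1.574 ] F [-0.1  0.5 -0.4] op 0.703 q [ 0.36  0.49  1.71 -0.    0.95  0.35]
tool shift [ 2.3 -5.6 71.7]
turn [-0.0104  0.0046  0.0032]
after-turn shift [ 1.9 -6.3 71.6]
```

```bash
python3 -m creep '[[-0.01,0.005,0.003,2,-6.3,15,0.3],[0,0,0,0,0,25,0.3],[0,0,0,0,0,20,0.3],[0,0,0,0,0,8,0.3],[0,0,0,0,0,0,0.3]]'; python3 -c "
from h import *
go(586,223.8,197,np.pi/2)
f=grab_frame('scene'); i=f['color'][:,:,::-1]; cv2.imwrite('pics/a19.png',cv2.resize(i[60:160,160:270],None,fx=5,fy=5,interpolation=cv2.INTER_CUBIC))"
```

```text
clock: 23.53
eef_pos: [583.0, 223.5, 214.0]
tcp_rot: [-3.136, 0.001, 1.571]
contact_force: [-0.1, -0.5, -0.1]
opening: 0.702
t23.53 pos [583.  223.5 214. ] rot [-3.1364e+00  9.0000e-04  1.5706e+00] F [-0.1 -0.5 -0.1] op 0.702 q [0.36 0.58 1.76 0.   0.81 0.36]
tool shift [ 0.3  3.1 17. ]
turn [-0.0051  0.0009 -0.0002]
after-turn shift [ 0.3  3.  17. ]
```

View pics/a19.png

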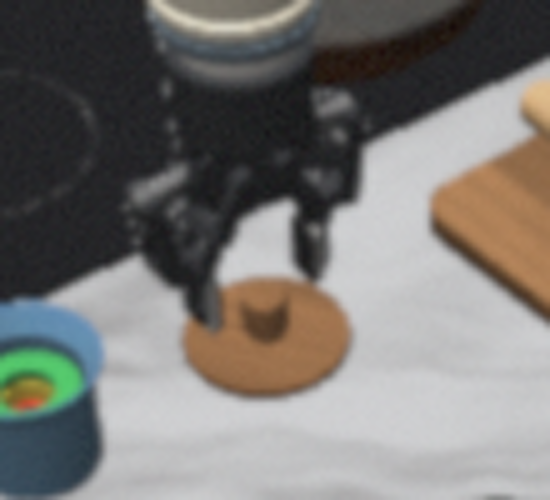

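The jaws straddle the knob at crop (267,318). Descend and grip.

```bash
python3 -m creep '[[-0.005,0.001,0,0.3,3,6,0.3],[0,0,0,0,0,7,0.4],[0,0,0,0,0,3,0.5],[0,0,0,0,0,0,0.5]]'; python3 -c "
from h import *
go(586,223.8,198,np.pi/2)"
```

```text
clock: 23.92
eef_pos: [587.0, 224.7, 200.8]
tcp_rot: [3.137, -0.002, 1.571]
contact_force: [0.0, 0.0, -0.0]
opening: 0.501
t23.92 pos [587.  224.7 200.8] rot [ 3.1370e+00 -1.8000e-03  1.5713e+00] F [ 0.  0. -0.] op 0.501 q [0.36 0.6  1.76 0.   0.78 0.36]
tool shift [-0.9 -1.   2.8]
turn [ 0.0046 -0.0018  0.0005]
after-turn shift [-0.9 -1.   2.8]
```

```bash
python3 -m creep '[[0.005,-0.002,0,-0.9,-1,2.5,0.5],[0,0,0,0,0,0,0.5],[0,0,0,0,0,0,1],[0,0,0,0,0,0,1],[0,0,0,0,0,0,1],[0,0,0,0,0,0,1],[0,0,0,0,0,0,1],[0,0,0,0,0,0,1]]' 50; python3 -c "
from h import *
state()"; python3 -m creep '[[0,0,0,0,0,-10,1],[0,0,0,0,0,-25,1],[0,0,0,0,0,-30,1],[0,0,0,0,0,-20,1],[0,0,0,0,0,-10,1],[0,0,0,0,0,0,1]]'; python3 -c "
from h import *
go(443.5,236,285,np.pi/2)
f=grab_frame('scene'); i=f['color'][:,:,::-1]; cv2.imwrite('pics/a20.png',cv2.resize(i[30:150,150:270],None,fx=5,fy=5,interpolation=cv2.INTER_CUBIC))"
```

```text
clock: 24.58
eef_pos: [586.5, 223.8, 199.7]
tcp_rot: [3.14, -0.0, 1.571]
contact_force: [-0.0, -0.2, -0.4]
opening: 0.287
t24.58 pos [586.5 223.8 199.7] rot [ 3.1404e+00 -4.0000e-04  1.5711e+00] F [-0.  -0.2 -0.4] op 0.287 q [ 0.36  0.6   1.76 -0.    0.78  0.36]
clock: 25.08
eef_pos: [585.5, 223.4, 299.3]
tcp_rot: [-3.139, 0.001, 1.571]
contact_force: [-0.2, -0.4, -1.3]
opening: 0.278
t25.08 pos [585.5 223.4 299.3] rot [-3.1388e+00  1.1000e-03  1.5711e+00] F [-0.2 -0.4 -1.3] op 0.278 q [ 0.36  0.47  1.72 -0.    0.96  0.36]
tool shift [  12.6 -142.    14.7]
turn [-0.0027  0.0011  0.0003]
after-turn shift [  12.6 -142.    14.3]
```

View pics/a20.png

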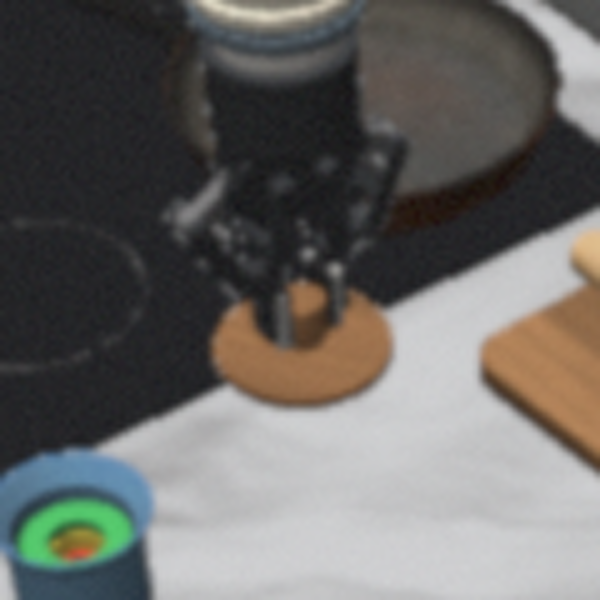

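The lid is held level. Carry it to the tube; seated TCP height should be about 257.7.

```bash
python3 -m creep '[[-0.003,0.001,0,0,-12,-6,1],[0,0,0,3,-28,0,1],[0,0,0,4,-34,0,1],[0,0,0,3,-34,0,1],[0,0,0,2,-22,0,1],[0,0,0,0,-8,0,1],[0,0,0,0,0,0,1]]'; python3 -c "
from h import *
go(443.5,236,280,np.pi/2)"
```

```text
clock: 25.72
eef_pos: [440.2, 233.5, 296.8]
tcp_rot: [-3.134, 0.005, 1.569]
contact_force: [1.0, 0.3, 0.0]
opening: 0.285
t25.72 pos [440.2 233.5 296.8] rot [-3.134   0.0045  1.5694] F [1.  0.3 0. ] op 0.285 q [ 0.48  0.3   1.99 -0.    0.86  0.49]
tool shift [ 2.6  3.4 16.7]
turn [-0.0076  0.0045 -0.0014]
after-turn shift [ 2.5  3.3 16.8]
```

```bash
python3 -m creep '[[-0.008,0.004,-0.001,2.5,3.3,8,1],[0,0,0,0,0,6,1],[0,0,0,0,0,0,1]]'; python3 -c "
from h import *
go(443.5,236,264,np.pi/2)
f=grab_frame('scene'); i=f['color'][:,:,::-1]; cv2.imwrite('pics/a21.png',cv2.resize(i[70:170,110:220],None,fx=5,fy=5,interpolation=cv2.INTER_CUBIC))"
```

```text
clock: 25.97
eef_pos: [444.9, 236.1, 281.1]
tcp_rot: [3.141, 0.001, 1.571]
contact_force: [0.7, -0.2, -1.5]
opening: 0.282
t25.97 pos [444.9 236.1 281.1] rot [3.1408e+00 8.0000e-04 1.5714e+00] F [ 0.7 -0.2 -1.5] op 0.282 q [ 0.49  0.33  2.   -0.    0.82  0.49]
tool shift [-0.1 -1.5 17.1]
turn [0.0008 0.0008 0.0006]
after-turn shift [-0.1 -1.4 17.1]
```

View pics/a21.png

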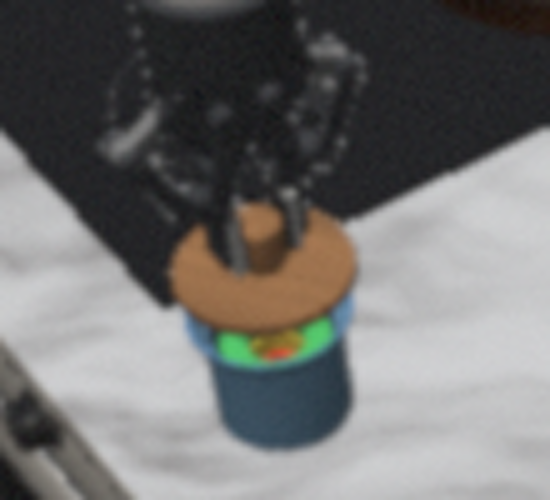

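The lid is over the tube, its disc centred at crop (263,268). Lower it in small steps.

```bash
python3 -m creep '[[0.001,0.001,0,0,-1.4,6,1],[0,0,0,0,0,6,1],[0,0,0,0,0,4,1],[0,0,0,0,0,0,1]]';python3 -m creep '[[0,0,0,0,0,2,1],[0,0,0,0,0,2,1],[0,0,0,0,0,0,1]]'; python3 -c "
from h import *
go(443.5,236,258,np.pi/2)"
```

```text
clock: 26.35
eef_pos: [445.6, 235.9, 263.8]
tcp_rot: [3.141, -0.001, 1.57]
contact_force: [-0.2, 0.4, -1.2]
opening: 0.284
clock: 26.6
eef_pos: [445.8, 235.8, 259.1]
tcp_rot: [-3.142, -0.0, 1.569]
contact_force: [-0.8, 1.1, -1.5]
opening: 0.283
t26.60 pos [445.8 235.8 259.1] rot [-3.1416e+00 -3.0000e-04  1.5695e+00] F [-0.8  1.1 -1.5] op 0.283 q [0.48 0.37 2.01 0.   0.77 0.48]
tool shift [ 0.2 -2.3  1.1]
turn [-0.     -0.0003 -0.0013]
after-turn shift [ 0.2 -2.3  1.1]
```

```bash
python3 -m creep '[[0,0,0,0,-1.5,1,1],[0,0,0,0,0,1,1],[0,0,0,0,0,0,1]]';python3 -m creep '[[0,0,0,0,0,1,1],[0,0,0,0,0,0,1]]'; python3 -c "
from h import *
go(443.5,236,258,np.pi/2)"
```

```text
clock: 26.85
eef_pos: [444.2, 235.9, 257.4]
tcp_rot: [3.141, -0.0, 1.57]
contact_force: [0.5, 0.2, -0.9]
opening: 0.285
clock: 27.02
eef_pos: [444.3, 236.0, 257.6]
tcp_rot: [3.141, -0.001, 1.57]
contact_force: [0.5, -0.3, -1.6]
opening: 0.284
t27.02 pos [444.3 236.  257.6] rot [ 3.1406e+00 -7.0000e-04  1.5697e+00] F [ 0.5 -0.3 -1.6] op 0.284 q [0.49 0.37 2.01 0.   0.76 0.49]
tool shift [ 0.  -0.8 -0.4]
turn [ 0.001  -0.0007 -0.0011]
after-turn shift [ 0.  -0.8 -0.4]
```

```bash
python3 -m creep '[[0,0,0,0,0,1,1],[0,0,0,0,0,0,1]]';python3 -m creep '[[0,0,0,0,0,1,1],[0,0,0,0,0,0,1]]'
```

```text
clock: 27.18
eef_pos: [444.5, 236.1, 257.4]
tcp_rot: [3.139, -0.001, 1.57]
contact_force: [0.4, -0.9, -1.4]
opening: 0.282
clock: 27.35
eef_pos: [444.6, 236.2, 257.5]
tcp_rot: [3.139, -0.002, 1.57]
contact_force: [0.3, -0.3, -0.7]
opening: 0.288
```

```bash
python3 -m creep '[[0.002,-0.002,0,0,-0.8,2,1],[0,0,0,0,0,2,1]]';python3 -m creep '[[0,0,0,0,0,0,1],[0,0,0,0,0,0,1]]'
```

```text
clock: 27.52
eef_pos: [444.8, 236.6, 257.1]
tcp_rot: [3.138, -0.0, 1.57]
contact_force: [-15.7, -8.6, 46.3]
opening: 0.284
clock: 27.68
eef_pos: [444.9, 236.6, 258.2]
tcp_rot: [3.137, -0.001, 1.57]
contact_force: [1.0, -0.0, -0.2]
opening: 0.282
```

The firm upward contact at TCP z≈257 matches the seated height. I'll release gently.

```bash
python3 -m creep '[[0,0,0,0,0,0,0.7],[0,0,0,0,0,0,0.66],[0,0,0,0,0,0,0.6],[0,0,0,0,0,0,0.5],[0,0,0,0,0,0,0.4],[0,0,0,0,0,0,0.4]]'; python3 -m creep '[[0,0,0,0,0,-15,0.4],[0,0,0,0,0,-30,0.4],[0,0,0,0,0,-35,0.4],[0,0,0,0,0,-30,0.4],[0,0,0,0,0,-10,0.4],[0,0,0,0,0,0,0.4]]'; python3 -c "
from h import *
state()
o=[]
for n in ('scene','top'):
  f=grab_frame(n); i=f['color'][:,:,::-1]; u,v=proj(f,(443.5,236,70)).astype(int); o.append(cv2.resize(i[v-40:v+40,u-40:u+40],None,fx=5,fy=5,interpolation=cv2.INTER_CUBIC))
  for c in blobs(f,((4,15),),90,25,250):
    e=cv2.fitEllipse(c)
    if abs(e[0][0]-u)<25: print(n,np.round(e[0],1),np.round(e[1],1),ray(f,*e[0],74).round(1))
cv2.imwrite('pics/a22.png',np.hstack(o))"
```

```text
clock: 28.18
eef_pos: [444.9, 236.7, 256.9]
tcp_rot: [3.138, -0.001, 1.57]
contact_force: [0.1, 0.4, -0.2]
opening: 0.597
clock: 28.68
eef_pos: [443.8, 236.3, 379.7]
tcp_rot: [-3.14, 0.002, 1.57]
contact_force: [-0.0, 0.2, -0.2]
opening: 0.6
t28.68 pos [443.8 236.3 379.7] rot [-3.1399e+00  2.3000e-03  1.5702e+00] F [-0.   0.2 -0.2] op 0.600 q [ 0.49  0.19  1.92 -0.    1.04  0.49]
scene [163.5 129.8] [25.1 34.9] [445.2 237.2  74. ]
top [115.  214.1] [40.1 41. ] [446.4 236.2  74. ]
```

View pics/a22.png

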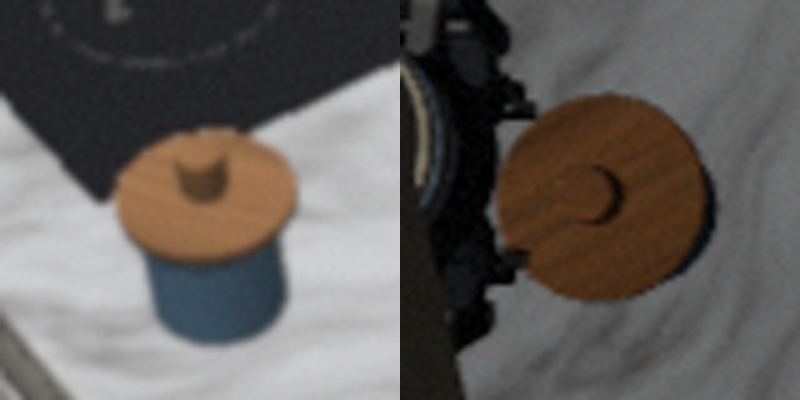

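The lid sits level on the rim. Both views put its disc at z=74 within 2 mm of the tube axis. Last, a check of the bystanders.

```bash
python3 - <<'E'
from h import *
a=cv2.imread("pics/scene0.png"); b=grab_frame("scene")["color"][:,:,::-1]
cv2.imwrite("pics/end.png",np.hstack([cv2.resize(x[120:320,180:360],None,fx=2.2,fy=2.2) for x in(a,b)]))
t0=cv2.imread("pics/top0.png"); t1=grab_frame("top")["color"][:,:,::-1]
for n,(u,v) in {"jar":(236,172),"tin":(269,218),"salt":(307,173)}.items():
    print(n,"top diff",np.abs(t0[v-20:v+20,u-20:u+20].astype(int)-t1[v-20:v+20,u-20:u+20]).mean().round(2))
E
```

```text
jar top diff 2.4
tin top diff 2.28
salt top diff 2.62
```

View pics/end.png

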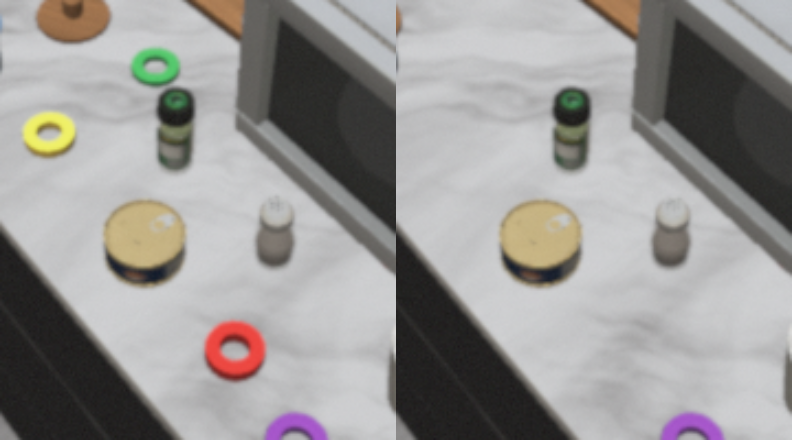

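The jar, tin and shaker stand where they did before. I'm handing the job in.

```bash
python3 -c "
from rig import job
print(job.sign_off())"
```

```text
the job is handed in; nothing more can be done
None
```

The three rings are in the blue tube (red at the bottom, then yellow, then green), the lid is on, and the job is handed in at about 29 s.

- **Red ring:** it first came to rest tilted in the bore. I lowered the shut fingertips to nudge it flat and felt no contact force. The next picture showed it flat, its edges within about 4 pixels of the predicted rows in the 5x enlarged crop.
- **Yellow and green rings:** I let these go more gradually, and both dropped flat. Before closing, the pictures showed green on top, with yellow and red visible through its hole.
- **Lid:** it sits level on the rim, and both cameras put its disc within about 3 mm of the tube's axis. While seating it I pressed down with a short peak of about 46 N at the wrist, passing through the gripped knob. That is above the 40 N limit set for the arm and gripper body, but I don't believe either was touching anything.
- **Bystanders:** the tuna tin, salt shaker and herb jar look unmoved in both the before and after pictures. The gripper was clear of everything at the end.

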